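Put the loose vertebra models back in their foam trays

TASK

Pick out the four loose vertebra models (atlas, neck, chest and loin vertebra) from among the other models on the bench and put each back into the foam tray whose cut-out is made for it: right side up, flat on the bottom of the cut-out, with its spinous process (the atlas has none) in the cut-out's tail. They are brittle old resin, so set them down, do not drop them, and leave the kidney and the jawbone where they are.

Things in the scene. Friction and masses are not known exactly. Their poses are not given: they have to be found in the camera images.
- lumbar: Lumbar (loin) vertebra, the largest. Loose beige resin, lies upright. Origin under the middle of its drum-shaped body (y 46 mm wide, x -17 to 17, 28 tall); x to the spinous process (ends at x 62), z up. Grip the body across y at x about -4: transverse processes stick out at x 22 to 32, to y +-44, 12 to 23 mm up. 110 g.
- thoracic: Thoracic (chest) vertebra, middle-sized, long thin spinous process. Loose beige resin, lies upright. Origin under the middle of its drum-shaped body (y 30 mm wide, x -13.5 to 13.5, 21 tall); x to the spinous process (ends at x 64), z up. Grip the body across y at x about -4: transverse processes stick out at x 19 to 33, to y +-33, 11 to 21 mm up. 60 g.
- cervical: Cervical (neck) vertebra, the smallest, a hole in each side process, short forked spine. Loose beige resin, lies upright. Origin under the middle of its body (16 mm in x, 16 tall); x to the spinous process (ends at x 38), z up. Grip across the whole width along y, 52 mm, at x about 4, on the flat ends of the side processes (x -4 to 12, 5 to 17 mm up). 30 g.
- atlas: Atlas (first neck vertebra): open ring, no body or spine, 44 mm in x (front to back), 76 in y over pointed side processes, 20 tall. Loose beige resin, lies upright. Origin under the ring's centre, z up. Grip along x over the outside at y = 0, on the flat 12 mm wide tubercles at x +-22, 4 to 16 mm up. May lie in its tray either way round. 40 g.
- tray_lumbar: Fixed foam tray 12 mm high; cut-out 6 mm deep, floor 6 mm above the bench, 8 mm larger than the bone all round (dark foam top: keep fingertips 7 mm above the bone's underside). Origin on the bench, below where the bone's origin belongs; x = where the bone's x must point, z up. For the lumbar: largest outline, wings 102 mm wide, blunt tail 26; tray x -36 to 81, y +-62.
- tray_thoracic: Fixed foam tray 12 mm high; cut-out 6 mm deep, floor 6 mm above the bench, 8 mm larger than the bone all round (dark foam top: keep fingertips 7 mm above the bone's underside). Origin on the bench, below where the bone's origin belongs; x = where the bone's x must point, z up. For the thoracic: slender outline, wings 82 mm wide, long tail 25; tray x -33 to 83, y +-52.
- tray_cervical: Fixed foam tray 12 mm high; cut-out 6 mm deep, floor 6 mm above the bench, 8 mm larger than the bone all round (dark foam top: keep fingertips 7 mm above the bone's underside). Origin on the bench, below where the bone's origin belongs; x = where the bone's x must point, z up. For the cervical: smallest, squat, 68 mm wide, short broad tail 34; tray x -27 to 57, y +-45.
- tray_atlas: Fixed foam tray 12 mm high; cut-out 6 mm deep, floor 6 mm above the bench, 8 mm larger than the bone all round (dark foam top: keep fingertips 7 mm above the bone's underside). Origin on the bench, below where the bone's origin belongs; x = where the bone's x must point, z up. For the atlas: stepped oval, no tail, x 60 by y 92 mm, centred; either way round; tray 82 by 114.
- kidney: Bystander, to be left alone: red-brown painted kidney model, loose, lying among the vertebrae, about 65 mm (x) by 115 mm (y), 44 mm high. Origin under its middle.
- jawbone: Bystander, to be left alone: cracked beige resin lower jaw, loose, lying among the trays, horseshoe about 105 mm (x) by 116 mm (y), 52 mm high. Origin under its middle, x towards the open end.
Mind the look-alikes: they are no part of the job. Leave any orange or pink look-alike of the tray_atlas alone.

How it is judged:
At the end, for the whole second after the job is handed in: Each vertebra at rest, right side up in its own tray: origin within 12 mm sideways of the tray's and under 8.5 mm above the tray's underside (seated: 6), tilt under 0.035 rad, x axis within 0.3 rad of the tray's (atlas either way round; the others lie flat only with the spine in the tail) (horizontal distance between lumbar and tray_lumbar below 0.012 m and z of lumbar in the frame of tray_lumbar below 0.0085 m and angle between each of lumbar, thoracic, cervical, atlas's own z axis and vertical below 0.035 rad and angle between the x axis of lumbar and the x axis of tray_lumbar, either way round below 0.3 rad and linear speed of each of lumbar, thoracic, cervical, atlas below 0.02 m/s and horizontal distance between thoracic and tray_thoracic below 0.012 m and z of thoracic in the frame of tray_thoracic below 0.0085 m and angle between the x axis of thoracic and the x axis of tray_thoracic, either way round below 0.3 rad and horizontal distance between cervical and tray_cervical below 0.012 m and z of cervical in the frame of tray_cervical below 0.0085 m and angle between the x axis of cervical and the x axis of tray_cervical, either way round below 0.3 rad and horizontal distance between atlas and tray_atlas below 0.012 m and z of atlas in the frame of tray_atlas below 0.0085 m and angle between the x axis of atlas and the x axis of tray_atlas, either way round below 0.3 rad); the robot touches nothing.
It fails at once if kidney pushed more than 20 mm from its place (distance of kidney from where it was at the start of the episode above 0.02 m).
It fails at once if jawbone pushed more than 20 mm from its place (distance of jawbone from where it was at the start of the episode above 0.02 m).
It fails at once if a vertebra dropped: falling free at more than 0.7 m/s (a fall of about 25 mm) ((linear speed of lumbar above 0.7 m/s and contact force between lumbar and the fingers below 0.05 N) or (linear speed of thoracic above 0.7 m/s and contact force between thoracic and the fingers below 0.05 N) or (linear speed of cervical above 0.7 m/s and contact force between cervical and the fingers below 0.05 N) or (linear speed of atlas above 0.7 m/s and contact force between atlas and the fingers below 0.05 N)).
It also fails if it takes over 102 s, if anything falls off the work surface, if the arm or the gripper's body presses on something with over 40 N, if the wrist force passes 120 N, or if a joint passes its speed limit or range.

ROBOT

A 6-joint arm with a two-finger parallel gripper is mounted at the origin on the work surface. World frame = base frame: x ahead of the robot, y to its left, z up, the work surface at z = 0. Lengths are in m, angles in rad, forces in N, time in s.
With the tool pointing down it reaches from about 0.325 to 1 m from the base axis. Payload 5.1 kg.
Tool frame: the origin (TCP) lies midway between the tips of the shut fingers; the grasp point (between the pads) lies 19 mm behind it; x points along the fingers, y is the direction in which the jaws open and shut, and the axes are right-handed (so a half turn about x gives the same grasp; the last joint's range is limited). The gripper opens to 85 mm and grips with 20 to 120 N. Pads are 22 mm wide; open, the fingers measure 114 mm over their backs; the gripper's body (76 mm by 85 mm) begins 54 mm behind the grasp point. The pads swing forward as they close: fully open they stand 13 mm farther back than shut.
Start: joints at [-1.378, 0.124, 1.65, -0, 1.367, -0.083], TCP at [0.177, -0.625, 0.231] pointing down, gripper open.
Joint ranges: [-2.61, 2.61], [-1.02, 2.33], [0.03, 2.71], [-1.35, 4.49], [0.32, 2.68], [-2.91, 2.91]. Speed limits (rad/s): [2.57, 2.57, 3.14, 3.14, 3.14, 3.14].

INTERFACE

Orientations are given as [roll, pitch, yaw] about the fixed x, y, z axes, in that order (R = Rz(yaw) Ry(pitch) Rx(roll)).
In Python, from bench import get_obs, snapshot, camera_info, sign_off, look_for, trace, pinpoint gives the robot as it stands. The module is installed in compiled form; this text tells all that it offers.
- The arm moves only by the tool jog_arm, never from a script. Its argument "rows" is a list that holds one entry, the list of rows, each a list of 5 numbers: the closure, from -1 (fully open) to 1 (shut), then the shift along the tool's x, y, z in m, then the turn about the tool's x in degrees. A call has 1 to 12 rows; each row shifts and turns the pose as measured when the row begins, along the tool's axes as they then stand; what a row does not reach is not made up. A row lasts 1/12 s, in which the tool goes at most 41.7 mm and 7.16 degrees, less where a joint would pass 70% of its speed; a pose out of reach is approached as far as the arm can. A call is refused whole if a number of a shift passes 0.0417 or a number of a turn 7.16, either way. A call with a gripper value outside its range is refused whole. The fingers move at their own pace and stop on an object; the grip force is fixed at half the most. Time passes only in rows, so rows that do not move let the fingers close. It gives the time, the measured TCP pose, the force and the opening at its end, in the units of the state.
- get_obs(): the state, without advancing time (a new reading comes with each control period).
- snapshot(name): name is "scene" or "top"; returns the picture (480x640x3 uint8, red, green, blue); there is no depth.
- camera_info(name): a dict with "mtx" (3x3 intrinsics, pixels), "D" ([k1, k2, p1, p2, k3] as OpenCV has them; the pictures are not rectified), "R" (3x3) and "t" (3): a world point X has camera coordinates R X + t. Camera axes: x right, y down, z forward; pixel columns grow to the right and rows downward; lengths in m; the calibration is good to about 2 mm. A picture is of the moment at which its call begins. camera_info takes no time and is no camera call.
- sign_off(): hands the job in, once; it reports no verdict.
Trained networks look in the newest picture that a camera, given by its name, has taken for a name from the list of things; names that differ only in an ending like _2 or _b are one class to them, and where a whole thing is asked for, a point or a joint stands for the part that bears it (a point fixed in the world has none). Each returns a list of dicts, best first, with "conf" (0 to 1); they miss things now and then, are a little off and sometimes report something else, mostly with a low value. They report only what shows in the picture. A call takes as long as a camera call. They do not tell look-alikes from the thing itself.
- look_for(name, camera): "location" ([column, row] in pixels, amid what is visible of it).
- trace(name, camera): "mask" (480x640 bool, what is visible of it) and "location" ([column, row] in pixels, amid what is visible of it).
- pinpoint(name, camera): "location" ([column, row] in pixels: a listed point, or the origin of a listed thing).
The state is a dict: "clock": time; "joint_positions": joint angles; "qd": joint speeds; "effort": joint torques, N m; "tcp_pos": TCP position; "tcp_rot": TCP orientation; "contact_force": force on the tool from outside, world axes, zero at the start; "wrist_torque": the same for the moment, N m; "opening": opening from 0.0 (shut) to 1.0 (fully open).
Only numpy, scipy, OpenCV 4.12 (cv2) and the standard library are available. Lean on these libraries where they do the work, as an engineer would, in place of code of your own. Each camera call takes 0.05 s, during which the arm holds its last target.

## Working session

There is one attempt and no reset: what is moved stays moved. The work goes in short steps, Python scripts to look and compute and a tool call to move; the robot and the scene stay as the last step left them, time stands still between calls to the robot, and variables do not carry over. Pictures are saved under pics/ and viewed, and the job is handed in when it is done.

Besides the shell and the picture viewer there is one more tool, called after ">>>" as name(argument=value, ...) on one line, values as JSON. jog_arm: Moves the arm, as the interface text tells. Its arguments: {"type":"object","properties":{"rows":{"type":"array","items":{"type":"array","items":{"type":"array","items":{"type":"number"}}}}},"required":["rows"]}

```bash
mkdir -p pics; python3 - <<'E'
from bench import *
import cv2
print(get_obs())
for n in ["scene","top"]:
    im=snapshot(n); cv2.imwrite(f"pics/{n}0.png",im[:,:,::-1]); print(n,camera_info(n))
E
```

```text
{'clock': 0.0, 'joint_positions': array([-1.37763511e+00,  1.24493838e-01,  1.65169669e+00,  1.62364276e-05,
        1.36747099e+00, -8.26065739e-02]), 'qd': array([-8.08553777e-04,  5.28674613e-04,  7.39218214e-04, -4.78686643e-04,
        9.62347445e-05, -6.14712344e-04]), 'effort': array([-8.70411586e-04, -4.23609245e+01, -3.65456057e+01, -1.11048048e-04,
        6.96688643e-03,  1.67847253e-05]), 'tcp_pos': array([ 0.1768399 , -0.62484519,  0.23004688]), 'tcp_rot': array([-1.66108578,  1.5687274 ,  1.75627137]), 'contact_force': array([ 0.92653234, -0.00581241, -0.39888032]), 'wrist_torque': array([-0.01968322, -0.01209862,  0.06421582]), 'opening': 0.9997550870985509}
scene {'mtx': array([[498.74318748,   0.        , 314.39884351],
       [  0.        , 498.74318748, 241.66478657],
       [  0.        ,   0.        ,   1.        ]]), 'D': array([-0.09248244,  0.        ,  0.        ,  0.        ,  0.        ]), 'R': array([[-0.74953067,  0.66169646, -0.01901506],
       [ 0.40407277,  0.43457946, -0.80490116],
       [-0.5243367 , -0.61098157, -0.59310416]]), 't': array([ 0.40911449, -0.18880557,  1.33562198])}
top {'mtx': array([[615.46879075,   0.        , 318.74440396],
       [  0.        , 615.46879075, 236.8983454 ],
       [  0.        ,   0.        ,   1.        ]]), 'D': array([0.03537437, 0.        , 0.        , 0.        , 0.        ]), 'R': array([[ 0.02111723, -0.9997668 ,  0.00451771],
       [-0.99007217, -0.02154012, -0.13889969],
       [ 0.13896461, -0.00153969, -0.99029615]]), 't': array([-0.00272139,  0.53837781,  1.17566083])}
```

View pics/scene0.png

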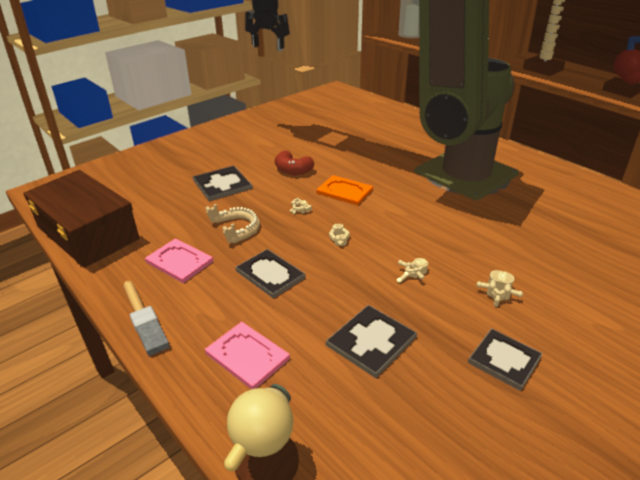

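View pics/top0.png

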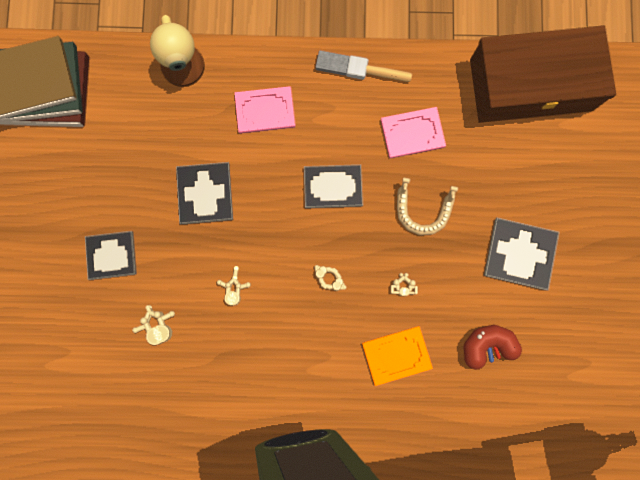

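```bash
cat > h.py <<'E'
import numpy as np, cv2
from bench import *
def ray(cam,uv):
    c=camera_info(cam); p=cv2.undistortPoints(np.array([[uv]],float),c["mtx"],c["D"])[0,0]
    R=c["R"]; o=-R.T@c["t"]; d=R.T@np.array([p[0],p[1],1]); return o,d
def onz(cam,uv,z):
    o,d=ray(cam,uv); return o+d*(z-o[2])/d[2]
def proj(cam,X):
    c=camera_info(cam); r,_=cv2.Rodrigues(c["R"])
    return cv2.projectPoints(np.array(X,float).reshape(-1,1,3),r,c["t"],c["mtx"],c["D"])[0][:,0]
E
python3 - <<'E'
from h import *
im=snapshot("top"); snapshot("scene")
for n in "lumbar thoracic cervical atlas".split():
    for nm in (n,"tray_"+n):
        z=.006 if 'tray' in nm else 0
        for cam in ("top","scene"):
            for r in pinpoint(nm,cam): print(nm,cam,round(r["conf"],2),np.round(r["location"],1),np.round(onz(cam,r["location"],0)[:2],4))
for i,(u,v) in enumerate([(155,325),(233,287),(329,278),(404,286)]):
    c=im[v-35:v+35,u-45:u+45]
    a=cv2.resize(c,None,fx=4,fy=4,interpolation=cv2.INTER_CUBIC)
    if i%2==0: row=a
    else:
        row=np.hstack([row,a]); out=row if i==1 else np.vstack([out,row])
cv2.imwrite("pics/bones.png",out[:,:,::-1])
for i,(u,v) in enumerate([(110,255),(204,193),(333,186),(521,254)]):
    c=im[v-40:v+40,u-50:u+50]
    a=cv2.resize(c,None,fx=3.6,fy=3.6,interpolation=cv2.INTER_CUBIC)
    if i%2==0: row=a
    else:
        row=np.hstack([row,a]); out=row if i==1 else np.vstack([out,row])
cv2.imwrite("pics/trays.png",out[:,:,::-1])
E
```

```text
lumbar top 0.61 [154.1 334.6] [0.3412 0.3305]
lumbar scene 0.9 [501.3 289.4] [0.3478 0.3244]
lumbar scene 0.65 [293.2 171.2] [ 0.3387 -0.3218]
lumbar scene 0.33 [339.9 239.3] [ 0.4635 -0.0085]
tray_lumbar top 0.8 [517.8 263.4] [ 0.4984 -0.3936]
tray_lumbar top 0.22 [486.7 344.1] [ 0.3366 -0.3282]
tray_lumbar scene 0.92 [229.7 179.5] [ 0.491  -0.4036]
thoracic top 0.58 [233.6 297.3] [0.4178 0.1766]
thoracic scene 0.66 [418.7 269.4] [0.418  0.1755]
thoracic scene 0.55 [303.8 206.9] [ 0.4353 -0.164 ]
tray_thoracic top 0.84 [206.9 205.8] [0.6028 0.2386]
tray_thoracic top 0.44 [517.4 264.7] [ 0.4957 -0.3928]
tray_thoracic scene 0.85 [382.7 332.8] [0.6011 0.2438]
tray_thoracic scene 0.52 [339.8 240. ] [ 0.4654 -0.0067]
cervical top 0.67 [402.7 293.4] [ 0.4328 -0.1621]
cervical scene 0.68 [303.8 205. ] [ 0.4297 -0.1706]
cervical scene 0.62 [289.5 173. ] [ 0.3525 -0.3208]
tray_cervical top 0.85 [112.1 262.8] [0.482  0.4229]
atlas top 0.85 [330.7 279.5] [ 0.4575 -0.0171]
atlas top 0.34 [401.9 293.7] [ 0.4322 -0.1605]
atlas scene 0.87 [338.3 239.3] [ 0.466  -0.0108]
tray_atlas top 0.83 [264.7 111.7] [0.805  0.1272]
tray_atlas top 0.77 [411.8 132.1] [ 0.7679 -0.1801]
tray_atlas top 0.76 [397.8 355.5] [ 0.3103 -0.1525]
tray_atlas top 0.7 [328.7 282.3] [ 0.4518 -0.0132]
tray_atlas top 0.66 [335.2 187.3] [ 0.6473 -0.0229]
tray_atlas scene 0.83 [249.  356.2] [0.8063 0.1286]
tray_atlas scene 0.73 [346.2 195.9] [ 0.3245 -0.1305]
tray_atlas scene 0.7 [270.9 274.3] [ 0.6483 -0.0167]
tray_atlas scene 0.65 [176.9 260.2] [ 0.7676 -0.1889]
tray_atlas scene 0.63 [229.  180.7] [ 0.4959 -0.3994]
tray_atlas scene 0.6 [510.1 358.4] [0.4884 0.4295]
tray_atlas scene 0.27 [381.  335.2] [0.6075 0.2457]
```

View pics/bones.png

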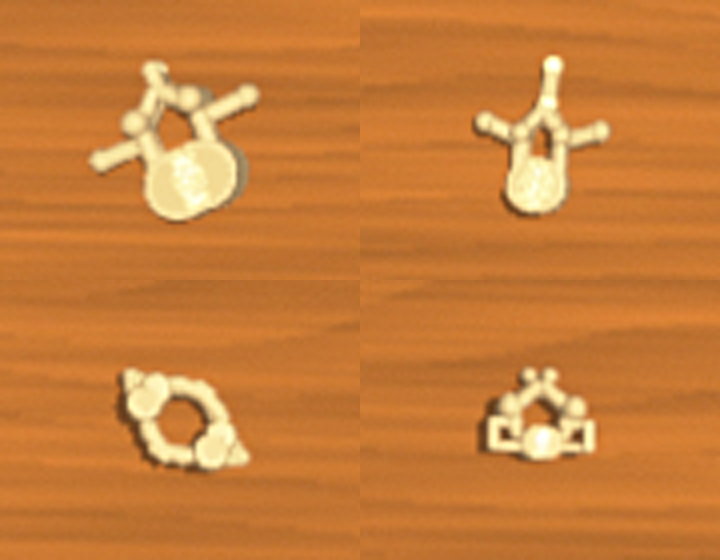

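View pics/trays.png

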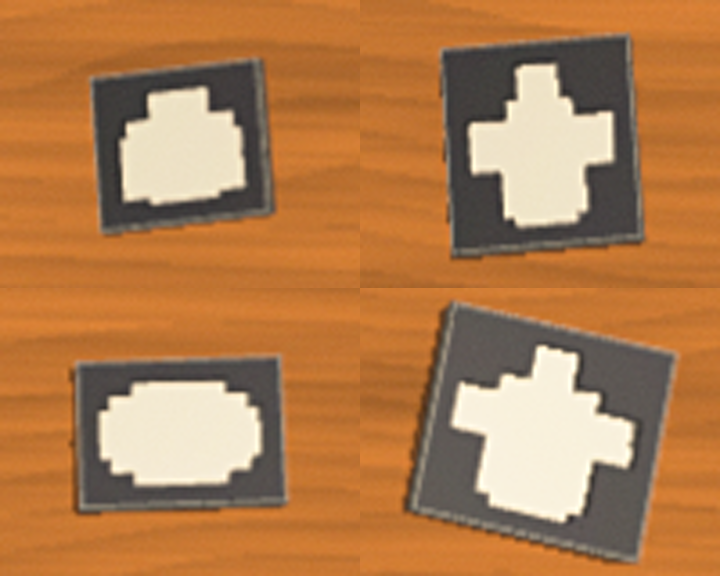

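```bash
cat >> h.py <<'E'
def trays(im):
    hsv=cv2.cvtColor(im,cv2.COLOR_RGB2HSV)
    m=((hsv[...,2]<95)&(hsv[...,1]<90)).astype(np.uint8)
    m=cv2.morphologyEx(m,cv2.MORPH_OPEN,np.ones((2,2)))
    out=[]
    for n,(u,v) in dict(lumbar=(521,254),thoracic=(204,193),cervical=(110,255),atlas=(333,186)).items():
        w=np.zeros_like(m); w[v-45:v+45,u-48:u+48]=m[v-45:v+45,u-48:u+48]
        cs,_=cv2.findContours(w,cv2.RETR_EXTERNAL,cv2.CHAIN_APPROX_NONE)
        c=max(cs,key=cv2.contourArea)[:,0].astype(float)
        P=np.array([onz("top",p,.012)[:2] for p in c])
        r=cv2.minAreaRect((P*1000).astype(np.float32)); out.append((n,r,cv2.boxPoints(r)))
    return out
E
python3 - <<'E'
from h import *
im=snapshot("top")
for n,r,b in trays(im): print(n,np.round(r[0],1),np.round(r[1],1),round(r[2],2),np.round(b,0).tolist())
h=cv2.cvtColor(im,cv2.COLOR_RGB2HSV)
for n,(u,v) in dict(lumbar=(155,325),thoracic=(233,287),cervical=(404,286),atlas=(329,278)).items():
    c=im[v-30:v+30,u-30:u+30]
    cv2.imwrite(f"pics/b_{n}.png",cv2.resize(c,None,fx=10,fy=10,interpolation=cv2.INTER_CUBIC)[:,:,::-1])
    t=trace(n,"top")
    print(n,[(round(x["conf"],2),np.round(x["location"],0),x["mask"].sum()) for x in t])
    np.save(f"m_{n}.npy",t[0]["mask"])
    m=t[0]["mask"].astype(np.uint8)
E
```

```text
lumbar [ 519.9 -401.7] [119.4 104.6] 77.87 [[456.0, -449.0], [558.0, -471.0], [584.0, -354.0], [481.0, -332.0]]
thoracic [626.6 242.1] [113.5 102.8] 6.3 [[565.0, 287.0], [576.0, 185.0], [689.0, 197.0], [677.0, 299.0]]
cervical [495.1 423.5] [82.2 88.6] 7.98 [[448.0, 462.0], [460.0, 374.0], [542.0, 385.0], [530.0, 473.0]]
atlas [646.3 -19.9] [ 78.8 111.5] 3.1 [[604.0, 34.0], [610.0, -78.0], [689.0, -73.0], [683.0, 38.0]]
lumbar [(0.64, array([152., 327.]), np.int64(728))]
thoracic [(0.75, array([232., 287.]), np.int64(441)), (0.47, array([523., 252.]), np.int64(3978))]
cervical [(0.88, array([402., 288.]), np.int64(374))]
atlas [(0.69, array([332., 285.]), np.int64(462))]
```

View pics/b_lumbar.png

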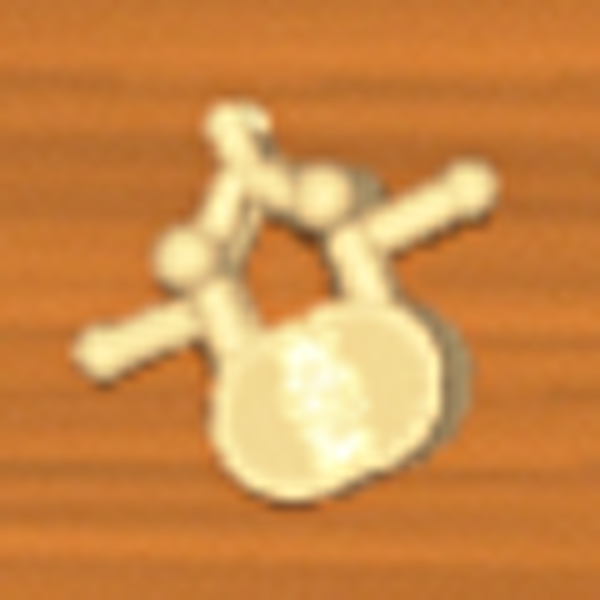

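View pics/b_thoracic.png

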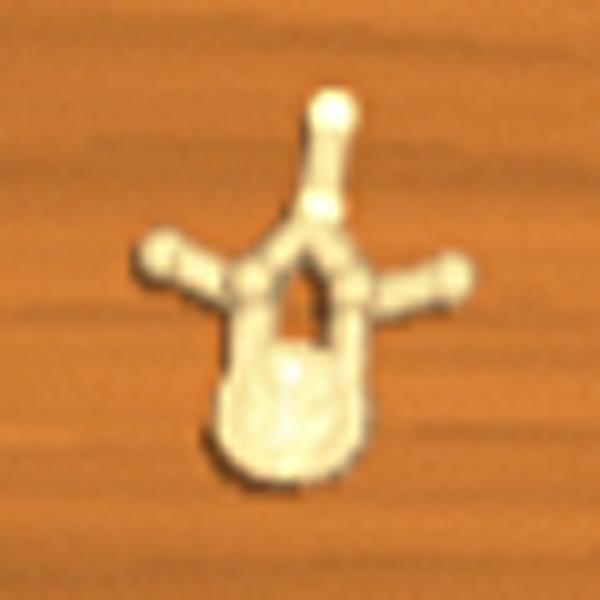

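View pics/b_cervical.png

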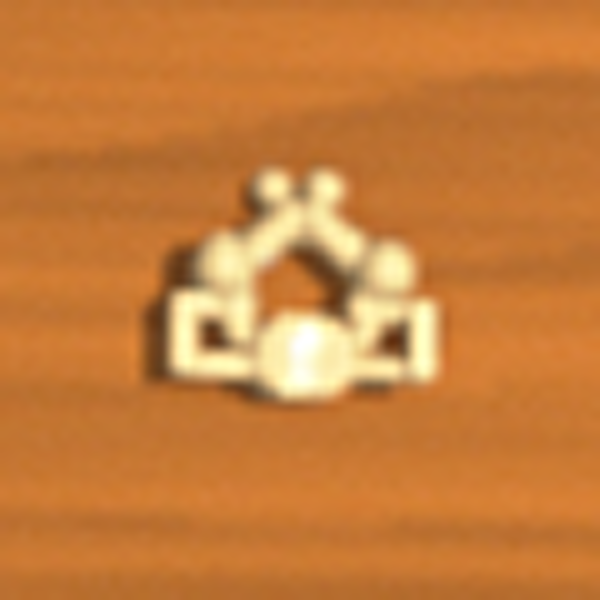

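View pics/b_atlas.png

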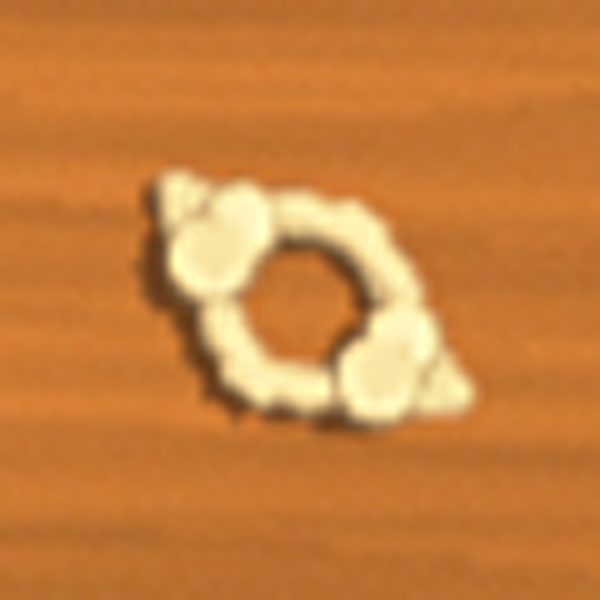

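```bash
cat > fit.py <<'E'
from h import *
from scipy.optimize import least_squares
def fit(name,off,L,x0,sc=10.):
    # L: list of (body pt mm, crop px)
    P=np.array([l[0] for l in L],float)/1000; q=np.array([l[1] for l in L],float)/sc+off-0.45
    def W(p):
        c,s=np.cos(p[2]),np.sin(p[2]); return np.c_[p[0]+c*P[:,0]-s*P[:,1],p[1]+s*P[:,0]+c*P[:,1],P[:,2]]
    r=least_squares(lambda p:(proj("top",W(p))-q).ravel(),x0)
    print(name,np.round(r.x[:2]*1000,1),"yaw deg",round(np.degrees(r.x[2]),1),"res px",np.round(r.fun,1).tolist()); return r.x
if __name__=="__main__":
    fit("lumbar",(125,295),[((27,44,17.5),(75,355)),((27,-44,17.5),(497,185)),((0,0,28),(330,400)),((58,0,17),(235,125))],[.35,.33,0])
    fit("thoracic",(203,257),[((29,33,16),(137,250)),((29,-33,16),(475,278)),((0,0,21),(292,415)),((61,0,16),(332,110))],[.42,.18,0])
    fit("cervical",(374,256),[((4,26,17),(168,335)),((4,-26,17),(440,342)),((0,0,16),(305,357)),((36,0,12),(300,185))],[.43,-.16,0])
    fit("atlas",(299,248),[((0,38,11),(160,182)),((0,-38,11),(472,400)),((0,0,18),(308,300))],[.46,0,-.6])
    for n,cs in dict(lumbar=[(497.4,217.9),(559.3,231.8),(548,290.1),(485.4,276.2)]).items():
        P=np.array([onz("top",c,.012)[:2] for c in cs])*1000; print(np.round(P),np.linalg.norm(P-np.roll(P,1,0),axis=1))
E
python3 fit.py
```

```text
lumbar [342.  317.8] yaw deg 23.8 res px [0.2, 0.3, 0.4, -0.2, -0.6, 0.0, 0.0, -0.2]
thoracic [416.  177.8] yaw deg -4.0 res px [0.7, 0.2, 0.0, 0.4, -0.2, -0.3, -0.5, -0.3]
cervical [ 435.7 -162.2] yaw deg 0.0 res px [0.5, 0.2, -0.4, 0.0, -0.1, 0.3, 0.1, -0.5]
atlas [461.7 -15.1] yaw deg -33.8 res px [-0.3, 0.4, -0.3, 0.4, 0.6, -0.8]
[[ 588. -351.]
 [ 563. -474.]
 [ 445. -448.]
 [ 470. -325.]] [121.23251979 125.72744448 120.31844071 125.44927388]
```

```bash
cat > plan.py <<'E'
import sys
from h import *
from scipy.spatial.transform import Rotation as Ro
def plan(x,y,z,phi):
    o=get_obs(); R=Ro.from_euler("xyz",o["tcp_rot"]).as_matrix(); p=o["tcp_pos"]
    f=np.degrees(np.arctan2(R[1,1],R[0,1]))
    d=np.array([x,y,z])-p
    print("t",round(o["clock"],2),"tcp",np.round(p*1000,1),"phi",round(f,1),"q",np.round(o["joint_positions"],2),"open",round(o["opening"],3),"F",np.round(o["contact_force"],1),"down",np.round(R[:,0],3))
    for k in (-180,0,180,360):
        dphi=phi+k-f
        if abs(dphi)<185:
            R2=R@Ro.from_euler("x",-dphi,degrees=True).as_matrix()
            print(" turn",round(-dphi,1),"then shift mm",np.round(R2.T@d*1000,1))
if __name__=="__main__": plan(*map(float,sys.argv[1:5]))
E
python3 plan.py .4397 -.1622 .10 90
```

```text
t 1.25 tcp [ 177.  -625.4  231.3] phi -74.2 q [-1.38  0.12  1.65 -0.    1.37 -0.08] open 1.0 F [-0.5  0.6 -0.8] down [-0.  0. -1.]
 turn 15.8 then shift mm [ 131.3 -463.2 -262.7]
 turn -164.2 then shift mm [131.3 463.2 262.7]
```

>>> jog_arm(rows=[[[-1, 0, 0, 0, 5.3], [-1, 0, 0, 0, 5.3], [-1, 0, 0, 0, 5.2], [-1, 0.005, -0.033, -0.019, 0], [-1, 0.005, -0.033, -0.019, 0], [-1, 0.005, -0.033, -0.019, 0], [-1, 0.005, -0.033, -0.019, 0], [-1, 0.005, -0.033, -0.019, 0], [-1, 0.005, -0.033, -0.019, 0], [-1, 0.005, -0.033, -0.019, 0], [-1, 0.005, -0.033, -0.019, 0], [-1, 0.005, -0.033, -0.019, 0]]])

```text
clock: 2.25
tcp_pos: [0.3554, -0.3268, 0.1849]
tcp_rot: [1.885, 1.563, -1.285]
contact_force: [0.9, -0.9, -0.4]
opening: 0.997
```

```bash
python3 plan.py .4397 -.1622 .10 90
```

```text
t 2.25 tcp [ 355.4 -326.8  184.9] phi -91.6 q [-0.85 -0.23  2.07 -0.    1.3   0.75] open 0.997 F [ 0.9 -0.9 -0.4] down [ 0.002 -0.007 -1.   ]
 turn -1.6 then shift mm [  83.9 -165.2  -84.1]
 turn -181.6 then shift mm [ 83.9 165.2  84.1]
```

>>> jog_arm(rows=[[[-1, 0.015, -0.033, -0.0168, -1.6], [-1, 0.015, -0.033, -0.0168, 0], [-1, 0.015, -0.033, -0.0168, 0], [-1, 0.015, -0.033, -0.0168, 0], [-1, 0.015, -0.033, -0.0168, 0], [-1, 0, 0, 0, 0], [-1, 0, 0, 0, 0]]])

```text
clock: 2.83
tcp_pos: [0.4463, -0.1489, 0.1079]
tcp_rot: [2.23, 1.557, -0.902]
contact_force: [0.2, -0.1, 0.3]
opening: 1.001
```

```bash
python3 plan.py .4397 -.1622 .005 90; python3 - <<'E'
from h import *
im=snapshot("top"); cv2.imwrite("pics/t1.png",im[:,:,::-1])
im=snapshot("scene"); cv2.imwrite("pics/s1.png",cv2.resize(im[130:280,220:420],None,fx=4,fy=4)[:,:,::-1])
E
```

```text
t 2.83 tcp [ 446.3 -148.9  107.9] phi -89.4 q [-0.43 -0.18  2.16 -0.01  1.14  1.13] open 1.001 F [ 0.2 -0.1  0.3] down [ 0.009 -0.011 -1.   ]
 turn 0.6 then shift mm [102.9  12.1   7.5]
 turn -179.4 then shift mm [102.9 -12.1  -7.5]
```

View pics/s1.png

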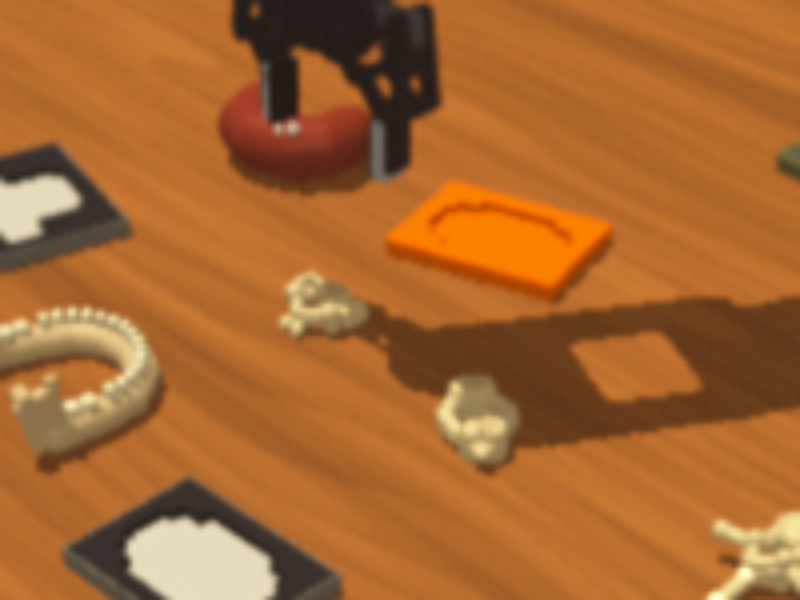

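>>> jog_arm(rows=[[[-1, 0.008, 0.004, 0.0025, 0.6], [-1, 0.012, 0.004, 0.0025, 0], [-1, 0.012, 0.004, 0.0025, 0], [-1, 0.008, 0, 0, 0], [-1, 0.004, 0, 0, 0], [-1, 0, 0, 0, 0]]])

```text
clock: 3.43
tcp_pos: [0.4386, -0.1724, 0.0655]
tcp_rot: [2.365, 1.547, -0.794]
contact_force: [0.7, 1.0, -0.3]
opening: 1.004
```

```bash
python3 plan.py .4397 -.1622 .005 90
```

```text
t 3.43 tcp [ 438.6 -172.4   65.5] phi -91.0 q [-0.48 -0.12  2.19 -0.01  1.05  1.11] open 1.004 F [ 0.7  1.  -0.3] down [ 0.016 -0.017 -1.   ]
 turn -1.0 then shift mm [ 60.4 -11.2  -0.1]
 turn -181.0 then shift mm [60.4 11.2  0.1]
```

>>> jog_arm(rows=[[[-1, 0, 0, 0, 0], [-1, 0, 0, 0, 0]]])

```text
clock: 3.6
tcp_pos: [0.4385, -0.1734, 0.0658]
tcp_rot: [2.369, 1.547, -0.792]
contact_force: [0.4, 0.1, -1.2]
opening: 0.997
```

```bash
python3 plan.py .4397 -.1622 .005 90; python3 -c "
from bench import *
print(get_obs()['qd'])"
```

```text
t 3.6 tcp [ 438.5 -173.4   65.8] phi -91.2 q [-0.49 -0.12  2.19 -0.01  1.05  1.11] open 0.997 F [ 0.4  0.1 -1.2] down [ 0.017 -0.017 -1.   ]
 turn -1.2 then shift mm [ 60.6 -12.3  -0.2]
 turn -181.2 then shift mm [60.6 12.3  0.2]
[-0.00992727 -0.00279251 -0.00950022  0.00129395  0.00121219 -0.0001591 ]
```

>>> jog_arm(rows=[[[-1, 0, -0.005, 0, 0], [-1, 0, -0.005, 0, 0], [-1, 0, 0, 0, 0]]])

```text
clock: 3.85
tcp_pos: [0.4397, -0.1632, 0.0671]
tcp_rot: [2.409, 1.545, -0.753]
contact_force: [0.5, 0.2, 0.2]
opening: 1.001
```

```bash
python3 plan.py .4397 -.1622 .005 90; python3 -c "
from bench import *
print(get_obs()['qd'])"
```

```text
t 3.85 tcp [ 439.7 -163.2   67.1] phi -91.2 q [-0.47 -0.13  2.2  -0.01  1.05  1.13] open 1.001 F [0.5 0.2 0.2] down [ 0.019 -0.018 -1.   ]
 turn -1.2 then shift mm [62.1 -2.1  1.2]
 turn -181.2 then shift mm [62.1  2.1 -1.2]
[ 0.00170465 -0.00581075 -0.00691435 -0.00669879 -0.00081175 -0.00331442]
```

>>> jog_arm(rows=[[[-1, 0.008, -0.001, 0.0006, -1.2], [-1, 0.012, -0.001, 0.0006, 0], [-1, 0.012, 0, 0, 0], [-1, 0.012, 0, 0, 0], [-1, 0.008, 0, 0, 0], [-1, 0.004, 0, 0, 0], [-1, 0, 0, 0, 0]]])

```text
clock: 4.43
tcp_pos: [0.4414, -0.1604, 0.0088]
tcp_rot: [2.426, 1.54, -0.705]
contact_force: [0.3, -0.1, -0.3]
opening: 0.997
```

```bash
python3 plan.py .4397 -.1622 .005 90;python3 - <<'E'
from h import *
im=snapshot("top"); cv2.imwrite("pics/t2.png",cv2.resize(im[230:340,340:470],None,fx=5,fy=5)[:,:,::-1])
im=snapshot("scene"); cv2.imwrite("pics/s2.png",cv2.resize(im[150:260,240:380],None,fx=5,fy=5)[:,:,::-1])
E
```

```text
t 4.43 tcp [ 441.4 -160.4    8.8] phi -89.4 q [-0.46 -0.03  2.23 -0.01  0.92  1.11] open 0.997 F [ 0.3 -0.1 -0.3] down [ 0.023 -0.02  -1.   ]
 turn 0.6 then shift mm [3.8 1.7 1.8]
 turn -179.4 then shift mm [ 3.8 -1.7 -1.8]
```

View pics/s2.png

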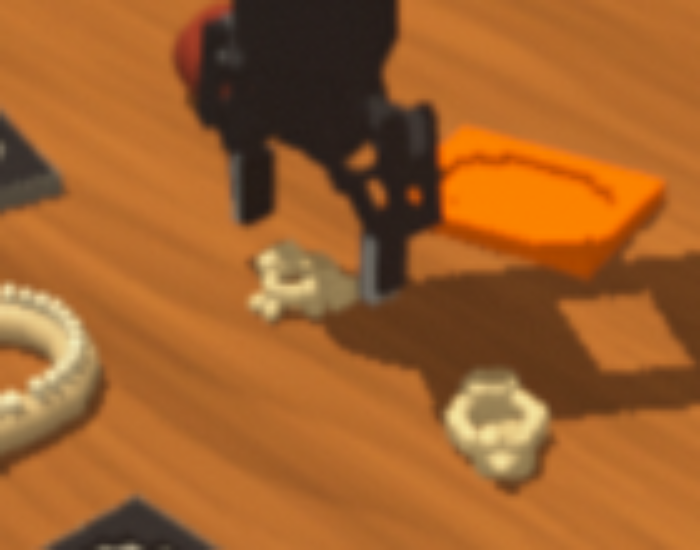

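View pics/t2.png

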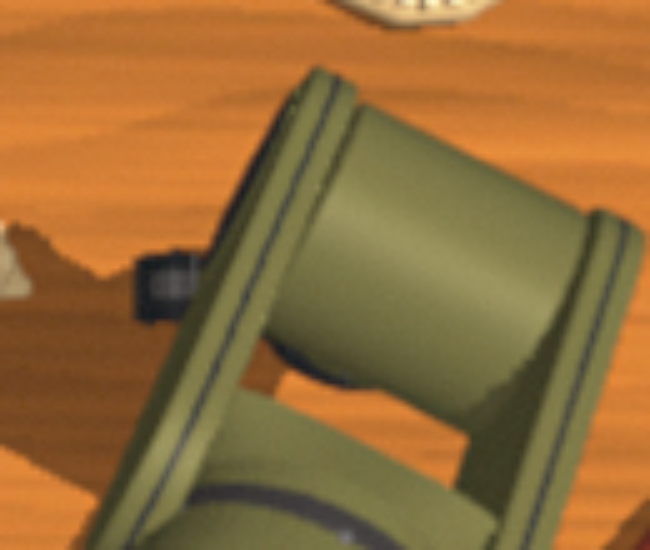

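>>> jog_arm(rows=[[[-1, 0.004, 0.0017, 0.0018, 0.6], [-1, 0, 0, 0, 0], [0, 0, 0, 0, 0], [1, 0, 0, 0, 0], [1, 0, 0, 0, 0], [1, 0, 0, 0, 0], [1, 0, 0, 0, 0], [1, 0, 0, 0, 0], [1, 0, 0, 0, 0], [1, 0, 0, 0, 0]]])

```text
clock: 5.37
tcp_pos: [0.443, -0.1644, 0.0092]
tcp_rot: [2.491, 1.531, -0.651]
contact_force: [0.1, 0.1, -0.2]
opening: 0.581
```

```bash
python3 plan.py .4397 -.1622 .005 90;python3 - <<'E'
from h import *
im=snapshot("scene"); cv2.imwrite("pics/s3.png",cv2.resize(im[150:260,240:380],None,fx=5,fy=5)[:,:,::-1])
E
```

```text
t 5.37 tcp [ 443.  -164.4    9.2] phi -90.1 q [-0.46 -0.03  2.22 -0.01  0.91  1.11] open 0.581 F [ 0.1  0.1 -0.2] down [ 0.032 -0.024 -0.999]
 turn -0.1 then shift mm [ 4.  -2.3  3.4]
 turn -180.1 then shift mm [ 4.   2.3 -3.4]
```

View pics/s3.png

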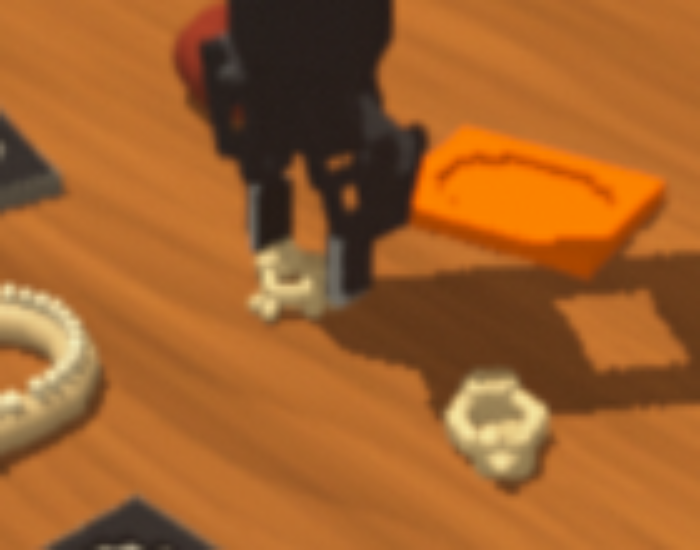

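>>> jog_arm(rows=[[[-0.5, 0, 0, 0, 0], [-0.5, 0.004, -0.001, 0.003, 0], [1, 0.004, -0.001, 0.0015, 0], [1, 0, 0, 0, 0], [1, 0, 0, 0, 0], [1, 0, 0, 0, 0]]])

```text
clock: 5.92
tcp_pos: [0.4394, -0.1629, 0.0011]
tcp_rot: [2.501, 1.529, -0.641]
contact_force: [-0.6, -0.0, 2.7]
opening: 0.592
```

```bash
python3 plan.py .4397 -.1622 .005 90; python3 -c "
from bench import *
print(get_obs()['qd'])"
```

```text
t 5.92 tcp [ 439.4 -162.9    1.1] phi -90.1 q [-0.47 -0.03  2.24 -0.01  0.89  1.11] open 0.592 F [-0.6 -0.   2.7] down [ 0.034 -0.025 -0.999]
 turn -0.1 then shift mm [-3.9 -0.6 -0.5]
 turn -180.1 then shift mm [-3.9  0.6  0.5]
[ 4.82355544e-05 -8.68284603e-05  7.72012177e-05  1.02012371e-03
  3.88628270e-04  3.49070831e-04]
```

>>> jog_arm(rows=[[[1, -0.01, 0, 0, 0], [1, -0.025, 0, 0, 0], [1, -0.03, 0, 0, 0], [1, -0.015, 0, 0, 0], [1, 0, 0, 0, 0]]])

```text
clock: 6.33
tcp_pos: [0.4332, -0.1591, 0.0822]
tcp_rot: [2.451, 1.538, -0.691]
contact_force: [-0.4, -0.5, -0.0]
opening: 0.591
```

```bash
python3 plan.py .4842 .4219 .08 98; python3 - <<'E'
from h import *
im=snapshot("scene"); cv2.imwrite("pics/s4.png",cv2.resize(im[130:260,240:380],None,fx=5,fy=4.5)[:,:,::-1])
E
```

```text
t 6.33 tcp [ 433.2 -159.1   82.2] phi -90.1 q [-0.46 -0.18  2.21 -0.01  1.08  1.11] open 0.591 F [-0.4 -0.5 -0. ] down [ 0.025 -0.021 -0.999]
 turn -8.1 then shift mm [  -8.7 -568.1 -131.6]
```

View pics/s4.png

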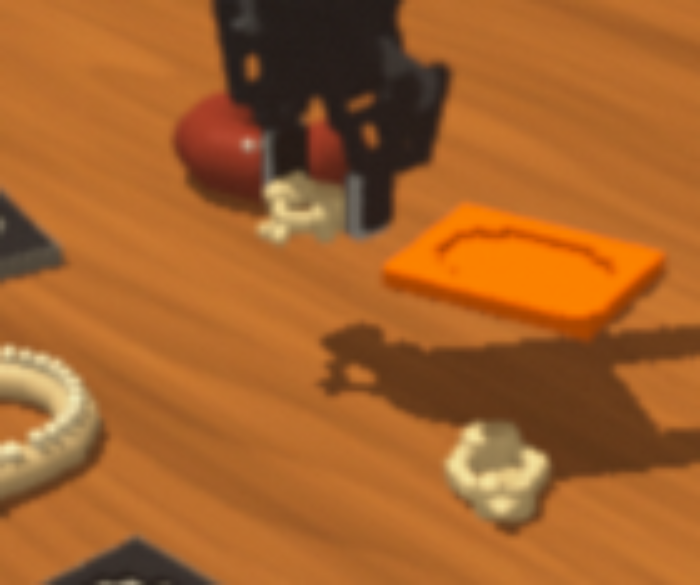

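>>> jog_arm(rows=[[[1, -0.005, -0.01, 0, -4], [1, -0.005, -0.02, 0, -4], [1, 0, -0.036, -0.0083, 0], [1, 0, -0.036, -0.0083, 0], [1, 0, -0.036, -0.0083, 0], [1, 0, -0.036, -0.0083, 0], [1, 0, -0.036, -0.0083, 0], [1, 0, -0.036, -0.0083, 0], [1, 0, -0.036, -0.0083, 0], [1, 0, -0.036, -0.0083, 0], [1, 0, -0.036, -0.0083, 0], [1, 0, -0.036, -0.0083, 0]]])

```text
clock: 7.38
tcp_pos: [0.4537, 0.2501, 0.0682]
tcp_rot: [1.651, 1.545, -1.359]
contact_force: [0.2, -0.9, 0.2]
opening: 0.587
```

```bash
python3 plan.py .4842 .4219 .08 98
```

```text
t 7.38 tcp [453.7 250.1  68.2] phi -82.4 q [ 0.41  0.    2.07 -0.03  1.07  1.87] open 0.587 F [ 0.2 -0.9  0.2] down [ 0.005 -0.025 -1.   ]
 turn -0.4 then shift mm [ -15.9 -165.5  -54.2]
 turn -180.4 then shift mm [-15.9 165.5  54.2]
```

>>> jog_arm(rows=[[[1, -0.005, -0.033, -0.011, 0], [1, -0.005, -0.033, -0.011, 0], [1, -0.002, -0.028, -0.011, 0], [1, 0, -0.022, -0.008, 0], [1, 0, -0.014, -0.004, 0], [1, 0, -0.008, 0, 0], [1, 0, 0, 0, 0]]])

```text
clock: 7.97
tcp_pos: [0.4719, 0.4044, 0.0622]
tcp_rot: [1.122, 1.535, -1.877]
contact_force: [0.2, -0.4, 0.1]
opening: 0.593
```

```bash
python3 plan.py .4842 .4219 .08 98; python3 -c "
from bench import *
print(get_obs()['qd'])"
```

```text
t 7.97 tcp [471.9 404.4  62.2] phi -81.8 q [ 0.63  0.24  1.82 -0.02  1.11  2.07] open 0.593 F [ 0.2 -0.4  0.1] down [-0.011 -0.034 -0.999]
 turn 0.2 then shift mm [-18.5 -15.1 -14.3]
 turn -179.8 then shift mm [-18.5  15.1  14.3]
[-0.00103884  0.02541448  0.00904175 -0.01472535  0.00086164 -0.0075228 ]
```

>>> jog_arm(rows=[[[1, 0, -0.008, -0.008, 0], [1, 0.008, -0.007, -0.006, 0], [1, 0.01, 0, 0, 0], [1, 0.005, 0, 0, 0], [1, 0, 0, 0, 0]]])

```text
clock: 8.38
tcp_pos: [0.48, 0.415, 0.0318]
tcp_rot: [1.006, 1.526, -1.994]
contact_force: [0.5, 0.2, 0.2]
opening: 0.59
```

```bash
python3 plan.py .4842 .4219 .0075 98; python3 - <<'E'
from h import *
im=snapshot("scene"); cv2.imwrite("pics/s5.png",cv2.resize(im[270:400,440:580],None,fx=5,fy=4.5)[:,:,::-1])
im=snapshot("top"); cv2.imwrite("pics/t5.png",cv2.resize(im[200:310,50:180],None,fx=5,fy=5)[:,:,::-1])
E
```

```text
t 8.38 tcp [480.  415.   31.8] phi -81.9 q [ 0.64  0.31  1.8  -0.03  1.08  2.08] open 0.59 F [0.5 0.2 0.2] down [-0.019 -0.041 -0.999]
 turn 0.1 then shift mm [23.9 -7.2 -5.7]
 turn -179.9 then shift mm [23.9  7.2  5.7]
```

View pics/s5.png

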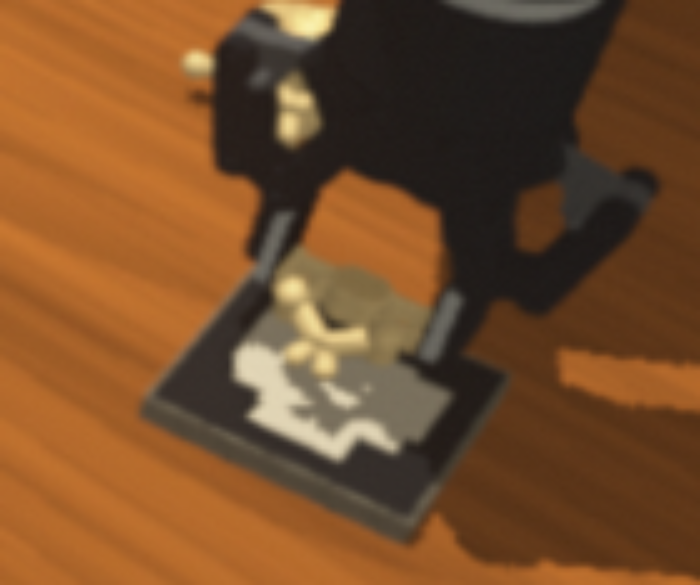

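View pics/t5.png

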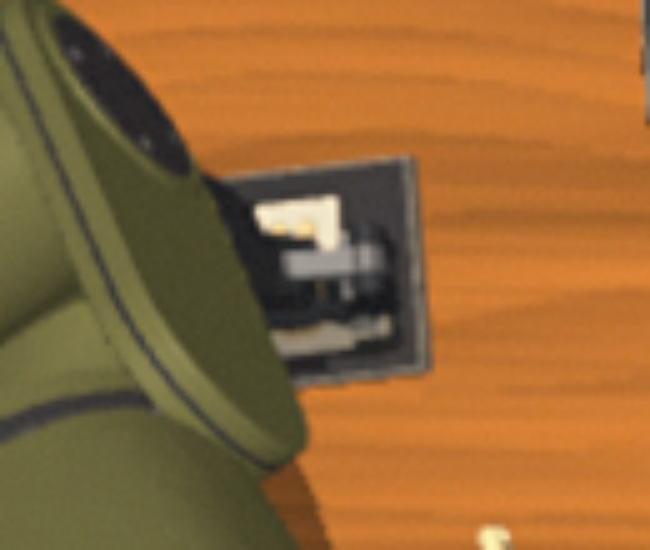

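>>> jog_arm(rows=[[[1, 0, -0.005, -0.0045, 0], [1, 0.006, -0.003, -0.002, 0], [1, 0.007, 0, 0, 0], [1, 0.004, 0, 0, 0]]])

```text
clock: 8.82
tcp_pos: [0.4874, 0.4243, 0.0172]
tcp_rot: [1.084, 1.531, -1.918]
contact_force: [-0.3, -0.1, 0.3]
opening: 0.589
```

```bash
python3 plan.py .4842 .4219 .0075 98; python3 - <<'E'
from h import *
im=snapshot("scene"); cv2.imwrite("pics/s6.png",cv2.resize(im[270:400,440:580],None,fx=5,fy=4.5)[:,:,::-1])
E
```

```text
t 8.82 tcp [487.4 424.3  17.2] phi -82.0 q [ 0.64  0.35  1.78 -0.03  1.05  2.09] open 0.589 F [-0.3 -0.1  0.3] down [-0.014 -0.037 -0.999]
 turn 0.0 then shift mm [9.8 1.6 3.3]
 turn -180.0 then shift mm [ 9.8 -1.6 -3.3]
```

View pics/s6.png

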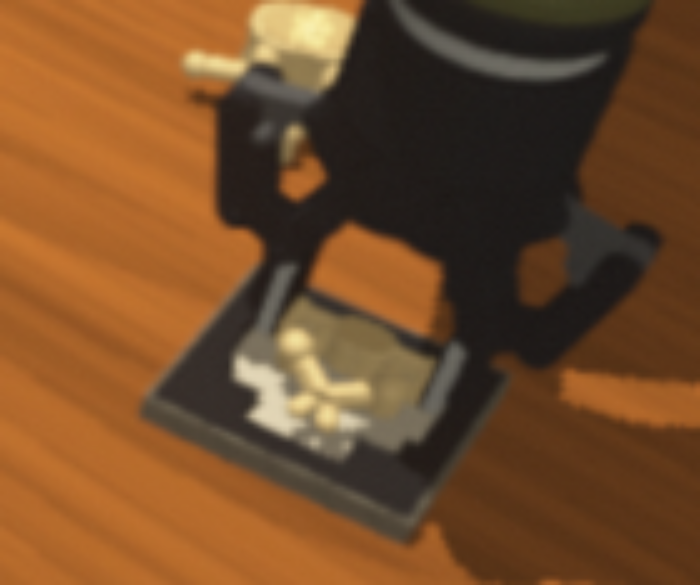

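>>> jog_arm(rows=[[[1, 0.005, 0.0005, 0.0015, 0], [1, 0.004, 0, 0.001, 0], [1, 0.002, 0, 0, 0]]])

```text
clock: 9.12
tcp_pos: [0.4848, 0.4229, 0.0073]
tcp_rot: [1.077, 1.529, -1.924]
contact_force: [-8.2, -6.2, 23.0]
opening: 0.589
```

```bash
python3 plan.py .4842 .4219 .0075 98
```

```text
t 9.12 tcp [484.8 422.9   7.3] phi -81.9 q [ 0.64  0.35  1.78 -0.03  1.04  2.09] open 0.589 F [-8.2 -6.2 23. ] down [-0.014 -0.039 -0.999]
 turn 0.1 then shift mm [-0.2  0.9  0.8]
 turn -179.9 then shift mm [-0.2 -0.9 -0.8]
```

>>> jog_arm(rows=[[[0.3, -0.001, 0, 0, 0], [-0.6, 0, 0, 0, 0], [-0.6, 0, 0, 0, 0], [-0.6, 0, 0, 0, 0], [-0.6, -0.01, 0, 0, 0], [-0.6, -0.025, 0, 0, 0], [-0.6, -0.035, 0, 0, 0], [-0.6, -0.03, 0, 0, 0], [-0.6, -0.01, 0, 0, 0]]])

```text
clock: 9.87
tcp_pos: [0.4826, 0.4249, 0.1171]
tcp_rot: [0.939, 1.518, -2.062]
contact_force: [0.7, 0.3, 2.1]
opening: 0.805
```

```bash
python3 plan.py .3383 .3162 .09 113.8; python3 - <<'E'
from h import *
im=snapshot("scene"); cv2.imwrite("pics/s7.png",cv2.resize(im[270:400,440:580],None,fx=5,fy=4.5)[:,:,::-1])
E
```

```text
t 9.87 tcp [482.6 424.9 117.1] phi -81.9 q [ 0.65  0.23  1.73 -0.02  1.23  2.09] open 0.805 F [0.7 0.3 2.1] down [-0.025 -0.046 -0.999]
 turn -15.7 then shift mm [ 35.7  40.3 174.5]
```

View pics/s7.png

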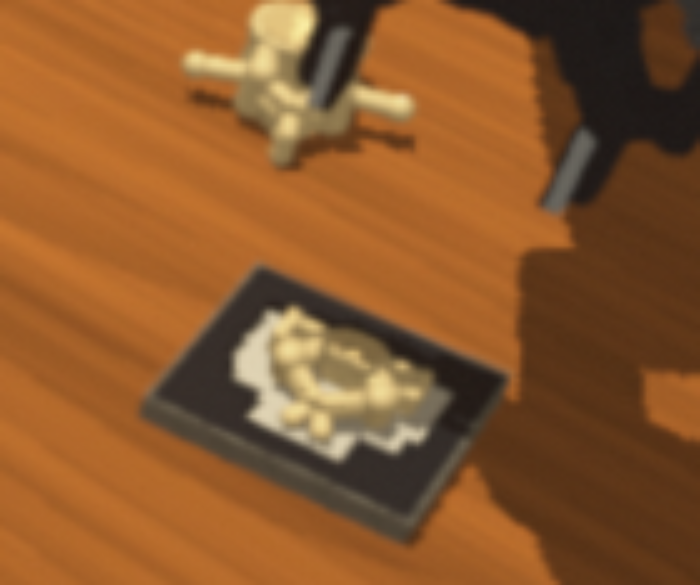

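>>> jog_arm(rows=[[[-1, 0, 0, 0, -5.2], [-1, 0, 0, 0, -5.2], [-1, 0, 0, 0, -5.2], [-1, 0.003, 0.005, 0.02, 0], [-1, 0.003, 0.008, 0.035, 0], [-1, 0.003, 0.008, 0.035, 0], [-1, 0.003, 0.008, 0.033, 0], [-1, 0.003, 0.006, 0.025, 0], [-1, 0.003, 0.004, 0.015, 0], [-1, 0.002, 0, 0.004, 0], [-1, 0, 0, 0, 0]]])

```text
clock: 10.83
tcp_pos: [0.3365, 0.313, 0.0922]
tcp_rot: [0.568, 1.511, -2.147]
contact_force: [-0.1, 0.6, -0.5]
opening: 0.999
```

```bash
python3 plan.py .3383 .3162 .012 113.8
```

```text
t 10.83 tcp [336.5 313.   92.2] phi -65.5 q [ 0.64 -0.14  2.16 -0.02  1.18  1.8 ] open 0.999 F [-0.1  0.6 -0.5] down [-0.033 -0.05  -0.998]
 turn 0.7 then shift mm [79.8 -4.8 -7. ]
 turn -179.3 then shift mm [79.8  4.8  7. ]
```

```bash
python3 - <<'E'
from h import *
from scipy.spatial.transform import Rotation as Ro
for i in range(10):
    o=get_obs(); R=Ro.from_euler("xyz",o["tcp_rot"]).as_matrix()
    print(round(o["clock"],3),np.round(o["tcp_pos"]*1000,2),np.round(R[:,0]*1000,1),np.round(R[:,1]*1000,1), np.round(o["joint_positions"],4))
    im=snapshot("top")
cv2.imwrite("pics/t8.png",cv2.resize(im[200:380,50:250],None,fx=3.5,fy=3.3)[:,:,::-1])
im=snapshot("scene"); cv2.imwrite("pics/s8.png",cv2.resize(im[210:380,400:580],None,fx=4,fy=3.5)[:,:,::-1])
E
```

```text
10.833 [336.51 313.    92.15] [ -32.8  -50.4 -998.2] [ 414.5 -909.5   32.3] [ 0.6447 -0.136   2.1557 -0.0223  1.1785  1.7978]
10.883 [336.94 313.26  92.3 ] [ -32.7  -50.5 -998.2] [ 414.6 -909.4   32.4] [ 0.6447 -0.135   2.1545 -0.0224  1.1787  1.7977]
10.933 [337.91 313.92  93.02] [ -31.6  -49.7 -998.3] [ 414.5 -909.5   32.2] [ 0.6446 -0.1341  2.1523 -0.0224  1.1786  1.7977]
10.983 [338.64 314.4   93.64] [ -30.7  -49.  -998.3] [ 414.4 -909.5   31.9] [ 0.6445 -0.1336  2.1507 -0.0225  1.1786  1.7977]
11.033 [339.   314.66  94.02] [ -30.2  -48.7 -998.4] [ 414.4 -909.5   31.8] [ 0.6445 -0.1335  2.1499 -0.0225  1.1787  1.7977]
11.083 [339.1  314.72  94.17] [ -30.1  -48.6 -998.4] [ 414.4 -909.6   31.8] [ 0.6445 -0.1335  2.1496 -0.0225  1.1789  1.7977]
11.133 [339.08 314.69  94.2 ] [ -30.2  -48.6 -998.4] [ 414.3 -909.6   31.8] [ 0.6444 -0.1336  2.1496 -0.0225  1.179   1.7977]
11.183 [338.98 314.6   94.19] [ -30.2  -48.7 -998.4] [ 414.4 -909.6   31.8] [ 0.6444 -0.1338  2.1499 -0.0225  1.1791  1.7976]
11.233 [338.82 314.49  94.1 ] [ -30.4  -48.8 -998.3] [ 414.4 -909.6   31.9] [ 0.6444 -0.134   2.1502 -0.0225  1.1792  1.7976]
11.283 [338.64 314.37  94.04] [ -30.6  -49.  -998.3] [ 414.4 -909.6   31.9] [ 0.6445 -0.1343  2.1506 -0.0225  1.1793  1.7977]
```

View pics/s8.png

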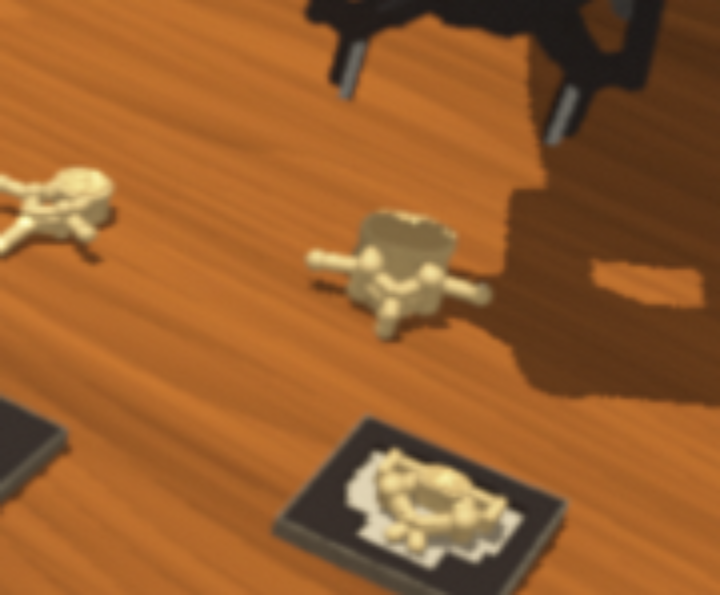

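View pics/t8.png

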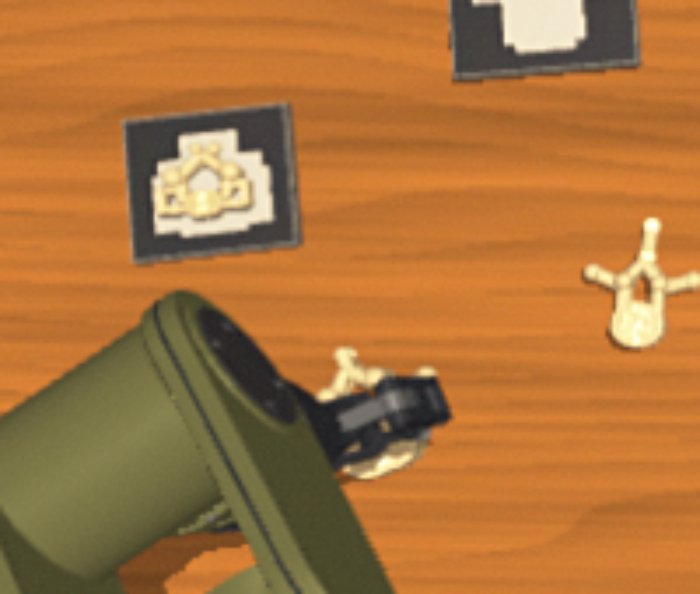

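>>> jog_arm(rows=[[[-1, -0.04, 0, 0, 0]]])

```text
clock: 11.47
tcp_pos: [0.335, 0.3125, 0.1263]
tcp_rot: [0.505, 1.497, -2.21]
contact_force: [-0.2, 0.4, -1.0]
opening: 1.0
```

```bash
cat > mon.py <<'E'
from h import *
from scipy.spatial.transform import Rotation as Ro
import sys
for i in range(int(sys.argv[1])):
    o=get_obs(); R=Ro.from_euler("xyz",o["tcp_rot"]).as_matrix(); q=o["joint_positions"]
    a=np.arctan2(o["tcp_pos"][1],o["tcp_pos"][0]); c,s=np.cos(a),np.sin(a); d=R[:,0]*1000
    print(round(o["clock"],3),np.round(o["tcp_pos"]*1000,1),"rad/tan tilt",np.round([c*d[0]+s*d[1],-s*d[0]+c*d[1]],1), np.round(q,4))
    if i<int(sys.argv[1])-1: snapshot("top")
E
python3 mon.py 7
```

```text
11.467 [335.  312.5 126.3] rad/tan tilt [-72.1 -13.2] [ 0.646  -0.1737  2.1262 -0.0217  1.2596  1.7975]
11.517 [341.2 317.5 139.2] rad/tan tilt [-52.  -15.4] [ 0.6464 -0.183   2.1105 -0.0217  1.2644  1.7975]
11.567 [342.6 318.4 139.2] rad/tan tilt [-46.5 -16. ] [ 0.6463 -0.1827  2.11   -0.0217  1.259   1.7975]
11.617 [341.7 317.8 137.2] rad/tan tilt [-49.  -15.7] [ 0.6463 -0.1815  2.1125 -0.0217  1.2578  1.7975]
11.667 [340.6 316.9 135.4] rad/tan tilt [-52.5 -15.4] [ 0.6462 -0.1804  2.115  -0.0217  1.2578  1.7975]
11.717 [339.8 316.3 134.1] rad/tan tilt [-55.1 -15.1] [ 0.6462 -0.1796  2.1168 -0.0217  1.2578  1.7975]
11.767 [339.3 315.9 133.2] rad/tan tilt [-56.8 -14.9] [ 0.6462 -0.179   2.1178 -0.0218  1.2579  1.7975]
```

>>> jog_arm(rows=[[[-1, 0.04, 0, 0, 0], [-1, 0, 0, 0, 0]]])

```text
clock: 11.93
tcp_pos: [0.3372, 0.3133, 0.0912]
tcp_rot: [0.572, 1.511, -2.143]
contact_force: [-1.7, -1.2, -3.4]
opening: 1.001
```

```bash
python3 mon.py 5
```

```text
11.933 [337.2 313.3  91.2] rad/tan tilt [-58.  -14.8] [ 0.6444 -0.1333  2.1551 -0.0225  1.176   1.7977]
11.983 [340.  315.5  95.8] rad/tan tilt [-50.5 -15.7] [ 0.6445 -0.136   2.1487 -0.0225  1.1777  1.7977]
12.033 [341.8 316.9  98.5] rad/tan tilt [-45.5 -16.2] [ 0.6446 -0.1376  2.1449 -0.0225  1.1779  1.7977]
12.083 [343.  317.7 100.2] rad/tan tilt [-42.1 -16.6] [ 0.6446 -0.1387  2.1427 -0.0226  1.1778  1.7976]
12.133 [343.5 318.1 101. ] rad/tan tilt [-40.3 -16.8] [ 0.6446 -0.1393  2.1416 -0.0225  1.1778  1.7977]
```

>>> jog_arm(rows=[[[-1, -0.04, 0, 0, 0]]])

```text
clock: 12.22
tcp_pos: [0.3404, 0.3167, 0.135]
tcp_rot: [0.596, 1.514, -2.119]
contact_force: [-0.6, 0.1, -0.3]
opening: 0.999
```

```bash
python3 mon.py 3
```

```text
12.217 [340.4 316.7 135. ] rad/tan tilt [-54.3 -15.2] [ 0.6462 -0.1795  2.115  -0.0218  1.2586  1.7975]
12.267 [346.6 321.7 148.5] rad/tan tilt [-33.2 -17.4] [ 0.6466 -0.1892  2.0987 -0.0217  1.2634  1.7975]
12.317 [348.1 322.7 148.6] rad/tan tilt [-27.5 -18. ] [ 0.6465 -0.1888  2.0982 -0.0217  1.2579  1.7975]
```

>>> jog_arm(rows=[[[-1, 0.04, 0, 0, 0], [-1, 0, 0, 0, 0]]])

```text
clock: 12.48
tcp_pos: [0.3521, 0.3248, 0.1155]
tcp_rot: [1.309, 1.547, -1.405]
contact_force: [-0.7, -0.5, -3.0]
opening: 1.001
```

```bash
python3 mon.py 5
```

```text
12.483 [352.1 324.8 115.5] rad/tan tilt [-12.8 -19.6] [ 0.645  -0.1502  2.1242 -0.0225  1.1785  1.7977]
12.533 [354.8 327.  120.5] rad/tan tilt [ -4.8 -20.4] [ 0.6451 -0.1531  2.1177 -0.0224  1.1799  1.7977]
12.583 [355.7 327.6 121.9] rad/tan tilt [ -2.4 -20.6] [ 0.6451 -0.1539  2.1158 -0.0225  1.1801  1.7977]
12.633 [355.8 327.7 122.1] rad/tan tilt [ -1.9 -20.6] [ 0.6451 -0.1541  2.1156 -0.0224  1.1801  1.7977]
12.683 [355.8 327.6 122. ] rad/tan tilt [ -2.  -20.7] [ 0.6451 -0.1542  2.1158 -0.0225  1.18    1.7976]
```

```bash
python3 plan.py .3383 .3162 .008 113.8
```

```text
t 12.68 tcp [355.8 327.6 122. ] phi -65.5 q [ 0.65 -0.15  2.12 -0.02  1.18  1.8 ] open 1.0 F [-0.2  0.3 -0.8] down [ 0.013 -0.017 -1.   ]
 turn 0.7 then shift mm [114.    1.1  21.1]
 turn -179.3 then shift mm [114.   -1.1 -21.1]
```

>>> jog_arm(rows=[[[-1, 0.015, 0, 0.012, 0.7], [-1, 0.02, 0.001, 0.009, 0], [-1, 0.02, 0, 0, 0], [-1, 0.015, 0, 0, 0]]])

```text
clock: 13.02
tcp_pos: [0.3443, 0.3222, 0.0617]
tcp_rot: [2.586, 1.542, -0.141]
contact_force: [-0.5, -0.6, -1.1]
opening: 0.997
```

```bash
python3 mon.py 5; python3 plan.py .3383 .3162 .008 113.8
```

```text
13.017 [344.3 322.2  61.7] rad/tan tilt [ 18.3 -22.7] [ 0.6505 -0.1138  2.1932 -0.024   1.0419  1.8193]
13.067 [342.9 321.   59.1] rad/tan tilt [ 13.6 -22.3] [ 0.6504 -0.111   2.1958 -0.0241  1.0411  1.8193]
13.117 [343.  321.1  60.1] rad/tan tilt [ 13.2 -22.2] [ 0.6504 -0.112   2.1946 -0.024   1.0437  1.8192]
13.167 [343.9 321.8  61.4] rad/tan tilt [ 15.3 -22.4] [ 0.6504 -0.113   2.193  -0.024   1.0441  1.8192]
13.217 [344.6 322.3  62.3] rad/tan tilt [ 17.4 -22.6] [ 0.6504 -0.1137  2.1918 -0.024   1.0439  1.8193]
t 13.22 tcp [344.6 322.3  62.3] phi -66.3 q [ 0.65 -0.11  2.19 -0.02  1.04  1.82] open 1.0 F [ 0.6  0.3 -0.1] down [ 0.028 -0.005 -1.   ]
 turn -0.1 then shift mm [54.2  2.2  9.5]
 turn -180.1 then shift mm [54.2 -2.2 -9.5]
```

>>> jog_arm(rows=[[[-1, 0.035, 0.002, 0.0095, 0]]])

```text
clock: 13.3
tcp_pos: [0.3446, 0.3218, 0.0355]
tcp_rot: [2.877, 1.527, 0.149]
contact_force: [1.0, 1.7, 0.5]
opening: 0.999
```

```bash
python3 mon.py 5; python3 plan.py .3383 .3162 .008 113.8;python3 - <<'E'
from h import *
im=snapshot("scene"); cv2.imwrite("pics/s9.png",cv2.resize(im[210:380,400:580],None,fx=4,fy=3.5)[:,:,::-1])
E
```

```text
13.3 [344.6 321.8  35.5] rad/tan tilt [ 35.7 -24.5] [ 0.6495 -0.0819  2.2163 -0.0252  0.9694  1.8204]
13.35 [336.8 315.7  25. ] rad/tan tilt [ 16.5 -22.6] [ 0.6493 -0.0746  2.2305 -0.0252  0.9671  1.8205]
13.4 [335.4 314.7  25. ] rad/tan tilt [ 11.2 -22. ] [ 0.6493 -0.0752  2.231  -0.0251  0.9724  1.8204]
13.45 [336.6 315.7  26.6] rad/tan tilt [ 14.  -22.3] [ 0.6494 -0.0763  2.2288 -0.0251  0.973   1.8203]
13.5 [337.8 316.6  27.9] rad/tan tilt [ 17.3 -22.7] [ 0.6494 -0.0771  2.2269 -0.0251  0.9725  1.8203]
t 13.5 tcp [337.8 316.6  27.9] phi -66.3 q [ 0.65 -0.08  2.23 -0.03  0.97  1.82] open 1.0 F [ 1.5 -0.2 -0.1] down [ 0.028 -0.005 -1.   ]
 turn -0.1 then shift mm [19.9  0.2  0.2]
 turn -180.1 then shift mm [19.9 -0.2 -0.2]
```

View pics/s9.png

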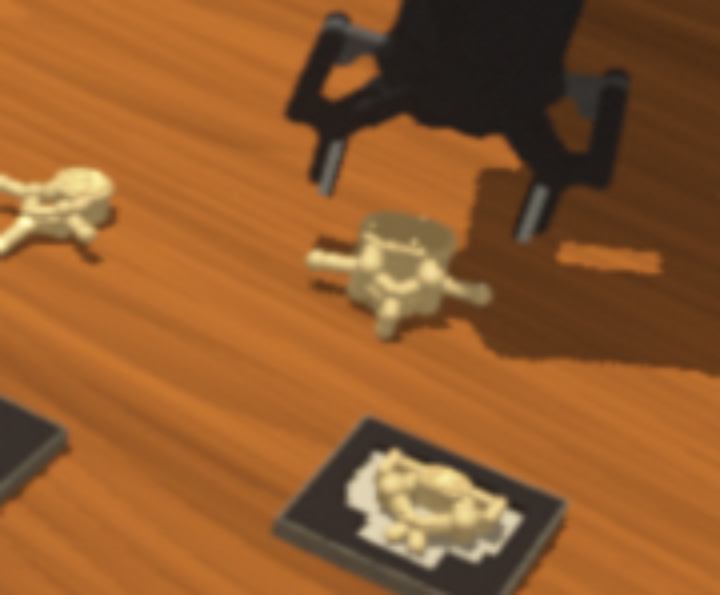

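```bash
python3 - <<'E'
from h import *
y=np.array([np.cos(np.radians(-66.3)),np.sin(np.radians(-66.3)),0])
p=np.array([.3378,.3166,.041])
q=proj("scene",[p+.0425*y,p-.0425*y,[.342,.3178,.028]]); print(q,(q-[400,210])*[4,3.5])
E
```

```text
[[482.72865907 263.48426717]
 [527.67508816 274.61246745]
 [502.94238766 275.4487294 ]] [[330.9146363  187.19493511]
 [510.70035262 226.14363608]
 [411.76955065 229.0705529 ]]
```

>>> jog_arm(rows=[[[-1, 0.02, 0, 0, 0]]])

```text
clock: 13.63
tcp_pos: [0.3433, 0.3204, 0.0141]
tcp_rot: [2.811, 1.532, 0.083]
contact_force: [1.1, 0.4, 1.2]
opening: 1.003
```

```bash
python3 mon.py 5; python3 plan.py .3383 .3162 .008 113.8;python3 - <<'E'
from h import *
im=snapshot("scene"); cv2.imwrite("pics/s10.png",cv2.resize(im[210:380,400:580],None,fx=4,fy=3.5)[:,:,::-1])
E
```

```text
13.633 [343.3 320.4  14.1] rad/tan tilt [ 30.4 -23.9] [ 0.6487 -0.0449  2.2253 -0.0259  0.9287  1.8208]
13.683 [340.4 318.    9.1] rad/tan tilt [ 22.3 -23.2] [ 0.6484 -0.0391  2.23   -0.026   0.9262  1.8208]
13.733 [339.3 317.2   9. ] rad/tan tilt [ 18.7 -22.8] [ 0.6485 -0.0398  2.2309 -0.0259  0.9297  1.8208]
13.783 [339.5 317.4   9.5] rad/tan tilt [ 19.3 -22.8] [ 0.6485 -0.0406  2.2305 -0.0259  0.9303  1.8208]
13.833 [339.8 317.6  10. ] rad/tan tilt [ 20.5 -22.9] [ 0.6485 -0.0411  2.2301 -0.0258  0.9301  1.8208]
t 13.83 tcp [339.8 317.6  10. ] phi -66.3 q [ 0.65 -0.04  2.23 -0.03  0.93  1.82] open 1.0 F [-0.1 -0.8  0.6] down [ 0.031 -0.003 -1.   ]
 turn -0.1 then shift mm [1.9 0.7 2. ]
 turn -180.1 then shift mm [ 1.9 -0.7 -2. ]
```

View pics/s10.png

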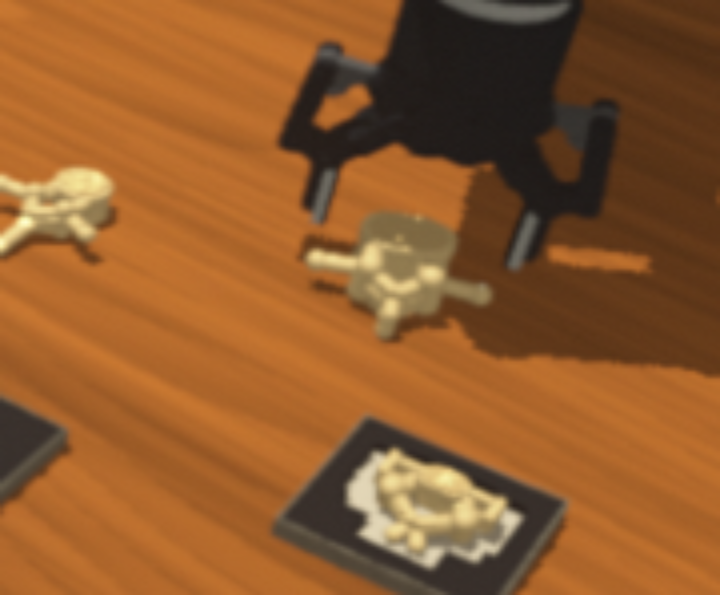

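>>> jog_arm(rows=[[[0.2, 0.003, 0.0007, 0.002, 0]]])

```text
clock: 13.97
tcp_pos: [0.3398, 0.3173, 0.0088]
tcp_rot: [2.713, 1.537, -0.015]
contact_force: [0.2, -0.2, -0.0]
opening: 0.885
```

```bash
python3 mon.py 4|tail -1; python3 -c "
from bench import *
print(get_obs()['opening'])"
```

```text
14.117 [338.7 316.4   7.6] rad/tan tilt [ 21.8 -23.1] [ 0.6479 -0.0413  2.2353 -0.0259  0.9237  1.8203]
0.6345075655121246
```

>>> jog_arm(rows=[[[1, 0, 0, 0, 0]]])

```text
clock: 14.2
tcp_pos: [0.339, 0.3165, 0.0083]
tcp_rot: [2.659, 1.539, -0.069]
contact_force: [-2.1, -3.5, 8.8]
opening: 0.502
```

```bash
python3 mon.py 8|tail -2; python3 plan.py .3383 .3162 .008 113.8
```

```text
14.5 [339.1 316.7   8.4] rad/tan tilt [ 22.5 -23.3] [ 0.648  -0.0421  2.2344 -0.0261  0.9246  1.8204]
14.55 [339.1 316.7   8.4] rad/tan tilt [ 22.5 -23.3] [ 0.6479 -0.0421  2.2344 -0.0261  0.9247  1.8204]
t 14.55 tcp [339.1 316.7   8.4] phi -66.3 q [ 0.65 -0.04  2.23 -0.03  0.92  1.82] open 0.502 F [-2.1 -1.   5.7] down [ 0.032 -0.002 -0.999]
 turn -0.1 then shift mm [0.4 0.1 1. ]
 turn -180.1 then shift mm [ 0.4 -0.1 -1. ]
```

>>> jog_arm(rows=[[[1, -0.015, 0, 0, 0], [1, -0.03, 0, 0, 0], [1, -0.03, 0, 0, 0], [1, -0.03, 0, 0, 0], [1, -0.01, 0, 0, 0]]])

```text
clock: 14.97
tcp_pos: [0.3307, 0.3137, 0.1205]
tcp_rot: [2.243, 1.549, -0.485]
contact_force: [0.6, 1.0, -0.1]
opening: 0.498
```

```bash
python3 mon.py 5|tail -2; python3 plan.py .4930 -.3944 .11 -102.4;python3 - <<'E'
from h import *
im=snapshot("scene"); cv2.imwrite("pics/s11.png",cv2.resize(im[150:380,380:620],None,fx=3,fy=2.5)[:,:,::-1])
E
```

```text
15.117 [329.2 312.4 116.3] rad/tan tilt [  1.7 -20.5] [ 0.6531 -0.2243  2.1855 -0.0219  1.1766  1.8188]
15.167 [328.4 311.7 114.9] rad/tan tilt [ -1.3 -20.2] [ 0.6531 -0.223   2.187  -0.0219  1.1768  1.8187]
t 15.17 tcp [328.4 311.7 114.9] phi -66.3 q [ 0.65 -0.22  2.19 -0.02  1.18  1.82] open 0.501 F [-0.9 -0.2 -1. ] down [ 0.013 -0.016 -1.   ]
 turn 36.1 then shift mm [  18.   654.2 -312.2]
 turn -143.9 then shift mm [  18.  -654.2  312.2]
```

View pics/s11.png

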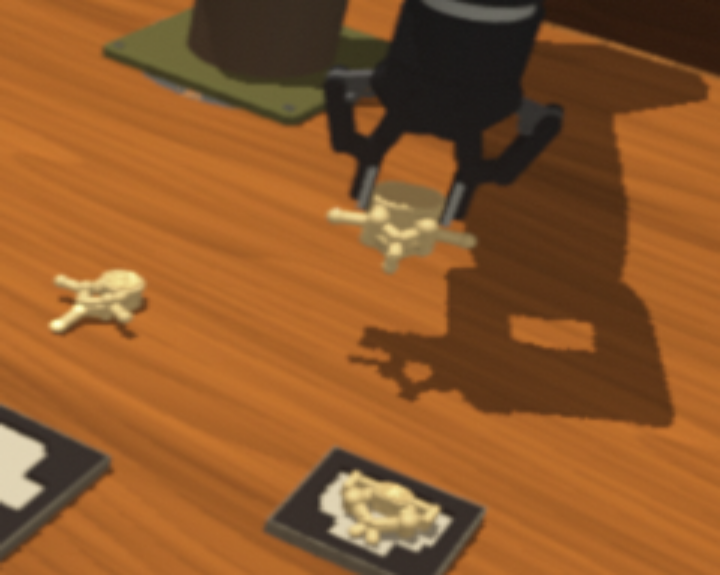

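>>> jog_arm(rows=[[[1, 0, 0, 0, 6], [1, 0, 0, 0, 6], [1, 0, 0, 0, 6], [1, 0, 0, 0, 6], [1, 0, 0, 0, 6], [1, 0, 0, 0, 6], [1, 0, 0.018, -0.0086, 0], [1, 0, 0.034, -0.0162, 0], [1, 0, 0.034, -0.0162, 0], [1, 0, 0.034, -0.0162, 0], [1, 0, 0.034, -0.0162, 0], [1, 0, 0.034, -0.0162, 0]]])

```text
clock: 16.22
tcp_pos: [0.3539, 0.0962, 0.0899]
tcp_rot: [1.116, 1.518, -2.258]
contact_force: [1.7, 0.6, -1.3]
opening: 0.498
```

```bash
python3 mon.py 1; python3 plan.py .4930 -.3944 .11 -102.4
```

```text
16.217 [353.9  96.2  89.9] rad/tan tilt [-43.  -30.6] [ 0.1456 -0.3958  2.3626 -0.0379  1.214   1.9635]
t 16.22 tcp [353.9  96.2  89.9] phi -103.3 q [ 0.15 -0.4   2.36 -0.04  1.21  1.96] open 0.498 F [ 1.7  0.6 -1.3] down [-0.033 -0.041 -0.999]
 turn 179.1 then shift mm [  -4.8 -449.7  241.1]
 turn -0.9 then shift mm [  -4.8  449.7 -241.1]
 turn -180.9 then shift mm [  -4.8 -449.7  241.1]
```

>>> jog_arm(rows=[[[1, -0.004, 0.034, -0.0182, -0.9], [1, -0.004, 0.034, -0.0182, 0], [1, -0.003, 0.034, -0.0182, 0], [1, -0.003, 0.034, -0.0182, 0], [1, -0.003, 0.034, -0.0182, 0], [1, -0.003, 0.034, -0.0182, 0], [1, -0.003, 0.034, -0.0182, 0], [1, -0.003, 0.034, -0.0182, 0], [1, -0.003, 0.034, -0.0182, 0], [1, -0.003, 0.03, -0.016, 0], [1, 0, 0.022, -0.012, 0], [1, 0, 0.012, -0.006, 0]]])

```text
clock: 17.22
tcp_pos: [0.452, -0.3276, 0.1003]
tcp_rot: [0.507, 1.492, -2.859]
contact_force: [-0.5, -0.1, -0.3]
opening: 0.502
```

```bash
python3 mon.py 5; python3 plan.py .4930 -.3944 .06 -102.4
```

```text
17.217 [ 452.  -327.6  100.3] rad/tan tilt [-48.1 -61.8] [-0.6913  0.0721  1.9386 -0.0702  1.1759  1.1326]
17.267 [ 452.  -328.9  100. ] rad/tan tilt [-47.6 -62.9] [-0.6926  0.0737  1.9375 -0.0714  1.1749  1.1325]
17.317 [ 451.6 -326.7  100. ] rad/tan tilt [-49.5 -61.6] [-0.6906  0.0714  1.94   -0.0701  1.1766  1.1338]
17.367 [ 451.4 -325.2  100.1] rad/tan tilt [-50.2 -61. ] [-0.6889  0.0693  1.9419 -0.0694  1.1775  1.1342]
17.417 [ 451.4 -324.3  100.6] rad/tan tilt [-49.8 -60.9] [-0.6877  0.0676  1.9429 -0.0694  1.1777  1.1342]
t 17.42 tcp [ 451.4 -324.3  100.6] phi -102.7 q [-0.69  0.07  1.94 -0.07  1.18  1.13] open 0.5 F [ 0.9  0.1 -1.4] down [-0.076 -0.02  -0.997]
 turn 179.7 then shift mm [ 38.7 -58.   58.5]
 turn -0.3 then shift mm [ 38.7  58.  -58.5]
 turn -180.3 then shift mm [ 38.7 -58.   58.5]
```

>>> jog_arm(rows=[[[1, -0.005, 0.025, -0.025, 0]]])

```text
clock: 17.5
tcp_pos: [0.466, -0.3475, 0.0997]
tcp_rot: [0.352, 1.485, -3.01]
contact_force: [0.6, 0.1, -2.7]
opening: 0.5
```

```bash
python3 mon.py 3
```

```text
17.5 [ 466.  -347.5   99.7] rad/tan tilt [-61.4 -59.9] [-0.7029  0.1293  1.8779 -0.0685  1.1929  1.1155]
17.55 [ 471.3 -355.5  102.1] rad/tan tilt [-49.3 -62.9] [-0.7063  0.1385  1.8632 -0.071   1.1863  1.1144]
17.6 [ 471.3 -354.6  103.3] rad/tan tilt [-48.9 -62.3] [-0.7056  0.1357  1.864  -0.0702  1.188   1.1156]
```

>>> jog_arm(rows=[[[1, 0.036, 0, 0, 0], [1, 0, 0, 0, 0]]])

```text
clock: 17.77
tcp_pos: [0.4693, -0.3539, 0.0668]
tcp_rot: [0.489, 1.492, -2.873]
contact_force: [-1.4, 1.2, -3.7]
opening: 0.501
```

```bash
python3 mon.py 4; python3 plan.py .4930 -.3944 .06 -102.4
```

```text
17.767 [ 469.3 -353.9   66.8] rad/tan tilt [-47.7 -62. ] [-0.707   0.1746  1.8887 -0.0719  1.1233  1.1173]
17.817 [ 471.9 -355.7   71.3] rad/tan tilt [-40.6 -62.3] [-0.7065  0.1712  1.8838 -0.0718  1.1245  1.1172]
17.867 [ 473.3 -357.    73.9] rad/tan tilt [-35.9 -62.8] [-0.7065  0.1693  1.881  -0.0719  1.1245  1.1171]
17.917 [ 474.1 -357.9   75.4] rad/tan tilt [-33.1 -63.1] [-0.7067  0.1682  1.8793 -0.0721  1.1244  1.1171]
t 17.92 tcp [ 474.1 -357.9   75.4] phi -102.6 q [-0.71  0.17  1.88 -0.07  1.12  1.12] open 0.498 F [-0.6 -0.8 -0.7] down [-0.064 -0.03  -0.997]
 turn 179.8 then shift mm [ 15.3 -30.9  27.2]
 turn -0.2 then shift mm [ 15.3  30.9 -27.2]
 turn -180.2 then shift mm [ 15.3 -30.9  27.2]
```

>>> jog_arm(rows=[[[1, -0.04, 0, 0, 0]]])

```text
clock: 18.0
tcp_pos: [0.4724, -0.3526, 0.1084]
tcp_rot: [0.49, 1.492, -2.872]
contact_force: [-1.2, 1.4, -2.2]
opening: 0.5
```

```bash
python3 mon.py 3
```

```text
18.0 [ 472.4 -352.6  108.4] rad/tan tilt [-48.1 -61.9] [-0.7018  0.1288  1.8621 -0.0696  1.1959  1.1161]
18.05 [ 479.  -357.2  122.8] rad/tan tilt [-27.2 -63. ] [-0.7008  0.1178  1.8475 -0.0693  1.2005  1.116 ]
18.1 [ 480.6 -358.9  123.7] rad/tan tilt [-20.3 -63.7] [-0.701   0.1178  1.8459 -0.0697  1.1952  1.1161]
```

>>> jog_arm(rows=[[[1, 0.04, 0, 0, 0], [1, 0, 0, 0, 0]]])

```text
clock: 18.27
tcp_pos: [0.4826, -0.3624, 0.0917]
tcp_rot: [1.064, 1.506, -2.297]
contact_force: [-1.7, 1.9, -4.5]
opening: 0.496
```

```bash
python3 mon.py 4; python3 plan.py .4930 -.3944 .06 -102.4
```

```text
18.267 [ 482.6 -362.4   91.7] rad/tan tilt [ -5.3 -64.5] [-0.7035  0.1522  1.8664 -0.0717  1.1254  1.1174]
18.317 [ 485.5 -364.6   97. ] rad/tan tilt [  3.  -64.9] [-0.7032  0.1489  1.8604 -0.0716  1.1265  1.1173]
18.367 [ 486.4 -365.6   98.6] rad/tan tilt [  6.1 -65.2] [-0.7033  0.1481  1.8582 -0.0718  1.1264  1.1173]
18.417 [ 486.6 -365.8   98.9] rad/tan tilt [  6.5 -65.3] [-0.7034  0.148   1.8578 -0.0718  1.1264  1.1173]
t 18.42 tcp [ 486.6 -365.8   98.9] phi -102.5 q [-0.7   0.15  1.86 -0.07  1.13  1.12] open 0.499 F [ 0.  -0.5 -1.3] down [-0.034 -0.056 -0.998]
 turn 179.9 then shift mm [ 40.2 -24.1  13.3]
 turn -0.1 then shift mm [ 40.2  24.1 -13.3]
 turn -180.1 then shift mm [ 40.2 -24.1  13.3]
```

>>> jog_arm(rows=[[[1, -0.04, 0, 0, 0]]])

```text
clock: 18.5
tcp_pos: [0.4838, -0.3602, 0.1306]
tcp_rot: [1.019, 1.506, -2.342]
contact_force: [-0.9, 1.5, -3.6]
opening: 0.498
```

```bash
python3 mon.py 3
```

```text
18.5 [ 483.8 -360.2  130.6] rad/tan tilt [ -8.5 -64.5] [-0.6994  0.1107  1.841  -0.0698  1.1954  1.1163]
18.55 [ 490.  -364.6  145.4] rad/tan tilt [ 12.8 -65.5] [-0.6984  0.1     1.8263 -0.0695  1.1995  1.1162]
18.6 [ 491.6 -366.2  146.1] rad/tan tilt [ 19.3 -66.1] [-0.6986  0.1     1.8249 -0.0698  1.1943  1.1163]
```

>>> jog_arm(rows=[[[1, 0.04, 0, 0, 0], [1, 0, 0, 0, 0]]])

```text
clock: 18.77
tcp_pos: [0.4942, -0.3712, 0.1137]
tcp_rot: [1.599, 1.496, -1.761]
contact_force: [-1.6, 2.0, -4.4]
opening: 0.498
```

```bash
python3 mon.py 4; python3 plan.py .4930 -.3944 .06 -102.4
```

```text
18.767 [ 494.2 -371.2  113.7] rad/tan tilt [ 32.6 -66.7] [-0.7021  0.1362  1.8439 -0.0718  1.126   1.1174]
18.817 [ 496.9 -373.2  119.1] rad/tan tilt [ 40.9 -67.2] [-0.7019  0.1329  1.838  -0.0717  1.127   1.1173]
18.867 [ 497.9 -374.1  120.9] rad/tan tilt [ 44.  -67.4] [-0.7018  0.1319  1.8359 -0.0717  1.1268  1.1173]
18.917 [ 498.  -374.2  121.3] rad/tan tilt [ 44.7 -67.4] [-0.7019  0.1316  1.8355 -0.0718  1.1268  1.1173]
t 18.92 tcp [ 498.  -374.2  121.3] phi -102.6 q [-0.7   0.13  1.84 -0.07  1.13  1.12] open 0.499 F [-0.7 -0.9 -1.1] down [-0.005 -0.081 -0.997]
 turn 179.8 then shift mm [ 62.7 -15.8  -1.4]
 turn -0.2 then shift mm [62.7 15.8  1.4]
 turn -180.2 then shift mm [ 62.7 -15.8  -1.4]
```

>>> jog_arm(rows=[[[1, 0.037, 0.015, 0.001, 0]]])

```text
clock: 19.0
tcp_pos: [0.4995, -0.3942, 0.0956]
tcp_rot: [1.882, 1.479, -1.477]
contact_force: [2.2, -1.4, -0.1]
opening: 0.496
```

```bash
python3 mon.py 6|tail -1; python3 plan.py .4930 -.3944 .0144 -102.4
```

```text
19.25 [ 494.2 -391.9   87. ] rad/tan tilt [ 47.8 -66.1] [-0.7279  0.1839  1.8398 -0.0723  1.0674  1.0956]
t 19.25 tcp [ 494.2 -391.9   87. ] phi -102.6 q [-0.73  0.18  1.84 -0.07  1.07  1.1 ] open 0.5 F [ 0.8 -0.3 -0.9] down [-0.004 -0.081 -0.997]
 turn 179.8 then shift mm [72.5  3.1 -1.6]
 turn -0.2 then shift mm [72.5 -3.1  1.6]
 turn -180.2 then shift mm [72.5  3.1 -1.6]
```

>>> jog_arm(rows=[[[1, 0.038, 0.001, 0, 0]]])

```text
clock: 19.33
tcp_pos: [0.5, -0.4005, 0.0597]
tcp_rot: [1.903, 1.476, -1.458]
contact_force: [1.9, -1.9, -0.9]
opening: 0.5
```

```bash
python3 mon.py 6|tail -1; python3 plan.py .4930 -.3944 .0144 -102.4;python3 - <<'E'
from h import *
im=snapshot("scene"); cv2.imwrite("pics/s12.png",cv2.resize(im[110:230,160:300],None,fx=5,fy=5)[:,:,::-1])
im=snapshot("top"); cv2.imwrite("pics/t12.png",cv2.resize(im[190:330,440:600],None,fx=4.5,fy=4)[:,:,::-1])
E
```

```text
19.583 [ 494.7 -396.2   50.9] rad/tan tilt [ 50.1 -65.9] [-0.7326  0.2333  1.8505 -0.0746  1.0052  1.0956]
t 19.58 tcp [ 494.7 -396.2   50.9] phi -102.6 q [-0.73  0.23  1.85 -0.07  1.01  1.1 ] open 0.498 F [-0.4 -0.8 -1.3] down [-0.002 -0.083 -0.997]
 turn 179.8 then shift mm [36.3  4.4 -2.6]
 turn -0.2 then shift mm [36.3 -4.4  2.6]
 turn -180.2 then shift mm [36.3  4.4 -2.6]
```

View pics/s12.png

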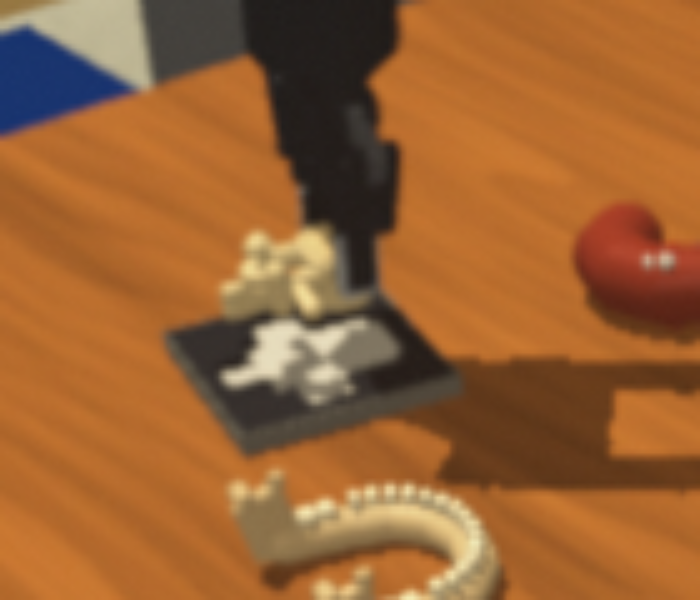

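View pics/t12.png

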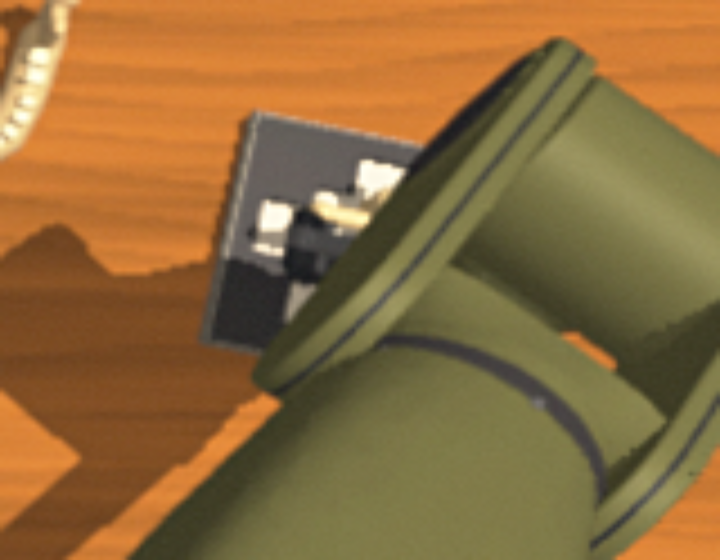

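>>> jog_arm(rows=[[[1, 0.022, -0.004, 0.0025, 0]]])

```text
clock: 19.77
tcp_pos: [0.4976, -0.3977, 0.0364]
tcp_rot: [1.883, 1.478, -1.478]
contact_force: [0.6, -0.9, -2.2]
opening: 0.498
```

```bash
python3 mon.py 6|tail -1; python3 plan.py .4930 -.3944 .0144 -102.4;python3 - <<'E'
from h import *
im=snapshot("scene"); cv2.imwrite("pics/s13.png",cv2.resize(im[130:230,160:280],None,fx=6,fy=6)[:,:,::-1])
E
```

```text
20.017 [ 494.  -394.4   30.6] rad/tan tilt [ 52.9 -66.2] [-0.7312  0.2557  1.8636 -0.0767  0.967   1.1004]
t 20.02 tcp [ 494.  -394.4   30.6] phi -102.6 q [-0.73  0.26  1.86 -0.08  0.97  1.1 ] open 0.499 F [ 0.7  0.1 -1.5] down [ 0.    -0.085 -0.996]
 turn 179.8 then shift mm [16.1  1.2 -1.2]
 turn -0.2 then shift mm [16.1 -1.2  1.2]
 turn -180.2 then shift mm [16.1  1.2 -1.2]
```

View pics/s13.png

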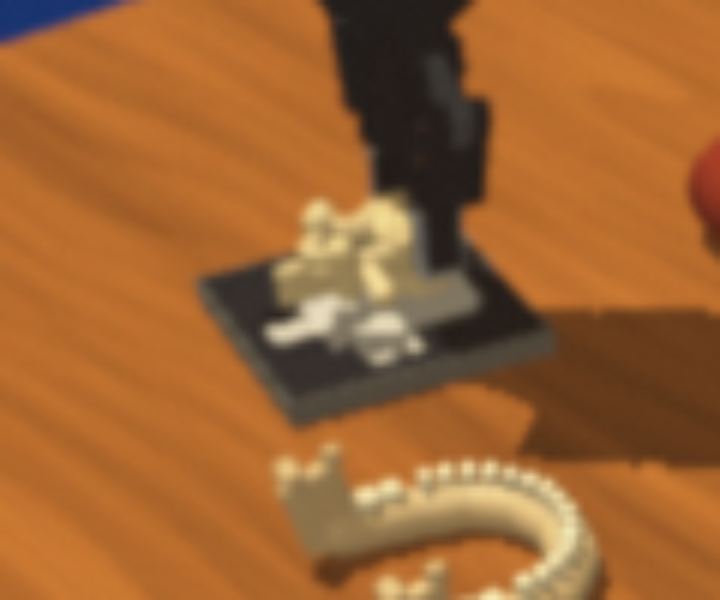

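>>> jog_arm(rows=[[[1, 0.01, -0.001, 0.001, 0]]])

```text
clock: 20.15
tcp_pos: [0.4954, -0.3961, 0.0239]
tcp_rot: [1.846, 1.481, -1.515]
contact_force: [0.7, -0.5, -2.1]
opening: 0.498
```

```bash
python3 mon.py 6|tail -1; python3 plan.py .4930 -.3944 .0144 -102.4
```

```text
20.4 [ 493.3 -394.3   20.5] rad/tan tilt [ 53.1 -66.2] [-0.7317  0.2682  1.8683 -0.0776  0.9496  1.1016]
t 20.4 tcp [ 493.3 -394.3   20.5] phi -102.6 q [-0.73  0.27  1.87 -0.08  0.95  1.1 ] open 0.501 F [ 0.6 -0.7 -1.6] down [ 0.    -0.085 -0.996]
 turn 179.8 then shift mm [ 6.1  0.3 -0.3]
 turn -0.2 then shift mm [ 6.1 -0.3  0.3]
 turn -180.2 then shift mm [ 6.1  0.3 -0.3]
```

>>> jog_arm(rows=[[[1, 0.004, 0, 0, 0]]])

```text
clock: 20.48
tcp_pos: [0.4939, -0.3952, 0.0175]
tcp_rot: [1.809, 1.484, -1.552]
contact_force: [1.3, 0.2, -0.9]
opening: 0.502
```

```bash
python3 mon.py 5|tail -1; python3 plan.py .4930 -.3944 .0144 -102.4
```

```text
20.683 [ 493.1 -394.5   16.3] rad/tan tilt [ 52.7 -66.2] [-0.7321  0.2745  1.8689 -0.078   0.943   1.1018]
t 20.68 tcp [ 493.1 -394.5   16.3] phi -102.6 q [-0.73  0.27  1.87 -0.08  0.94  1.1 ] open 0.502 F [-0.4  0.2 -1.4] down [-0.    -0.085 -0.996]
 turn 179.8 then shift mm [ 1.9  0.3 -0.2]
 turn -0.2 then shift mm [ 1.9 -0.3  0.2]
 turn -180.2 then shift mm [ 1.9  0.3 -0.2]
```

>>> jog_arm(rows=[[[1, 0.002, 0, 0, 0]]])

```text
clock: 20.77
tcp_pos: [0.4936, -0.395, 0.0154]
tcp_rot: [1.794, 1.486, -1.566]
contact_force: [-3.8, 4.8, 18.0]
opening: 0.498
```

```bash
python3 mon.py 5|tail -1; python3 plan.py .4930 -.3944 .0144 -102.4;python3 - <<'E'
from h import *
im=snapshot("scene"); cv2.imwrite("pics/s14.png",cv2.resize(im[130:230,160:280],None,fx=6,fy=6)[:,:,::-1])
E
```

```text
20.967 [ 493.6 -394.9   15.7] rad/tan tilt [ 53.1 -66.1] [-0.7322  0.2763  1.868  -0.0779  0.9418  1.1018]
t 20.97 tcp [ 493.6 -394.9   15.7] phi -102.6 q [-0.73  0.28  1.87 -0.08  0.94  1.1 ] open 0.499 F [-2.   2.3  5.9] down [ 0.    -0.085 -0.996]
 turn 179.8 then shift mm [ 1.2  0.5 -0.7]
 turn -0.2 then shift mm [ 1.2 -0.5  0.7]
 turn -180.2 then shift mm [ 1.2  0.5 -0.7]
```

View pics/s14.png

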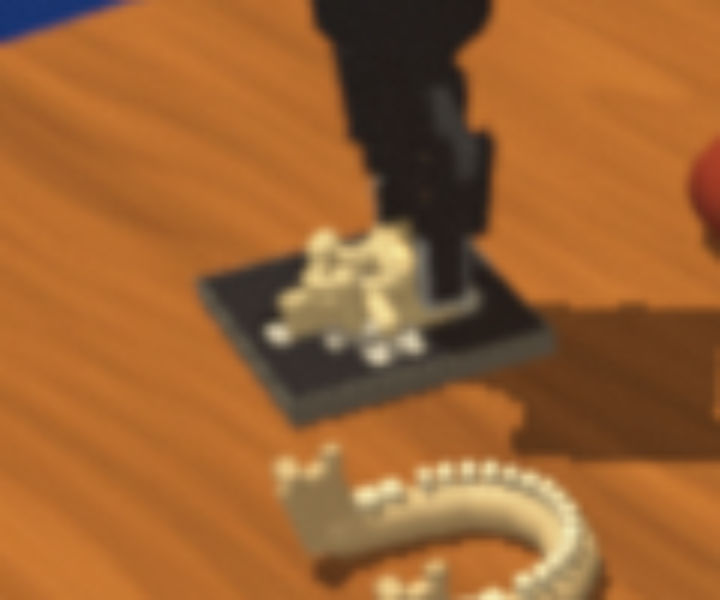

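>>> jog_arm(rows=[[[-0.4, 0, 0, 0, 0]]])

```text
clock: 21.1
tcp_pos: [0.4939, -0.3951, 0.0162]
tcp_rot: [1.801, 1.485, -1.56]
contact_force: [-0.6, 0.1, -0.2]
opening: 0.628
```

```bash
python3 mon.py 5|tail -1; python3 plan.py .4930 -.3944 .10 -102.4;python3 - <<'E'
from h import *
im=snapshot("scene"); cv2.imwrite("pics/s15.png",cv2.resize(im[130:230,160:280],None,fx=6,fy=6)[:,:,::-1])
E
```

```text
21.3 [ 493.7 -395.1   15.8] rad/tan tilt [ 53.7 -66.1] [-0.7322  0.2762  1.8678 -0.0779  0.9414  1.1018]
t 21.3 tcp [ 493.7 -395.1   15.8] phi -102.6 q [-0.73  0.28  1.87 -0.08  0.94  1.1 ] open 0.7 F [ 0.   0.2 -0.1] down [ 0.001 -0.085 -0.996]
 turn 179.8 then shift mm [-83.9  -6.5   0.7]
 turn -0.2 then shift mm [-83.9   6.5  -0.7]
 turn -180.2 then shift mm [-83.9  -6.5   0.7]
```

View pics/s15.png

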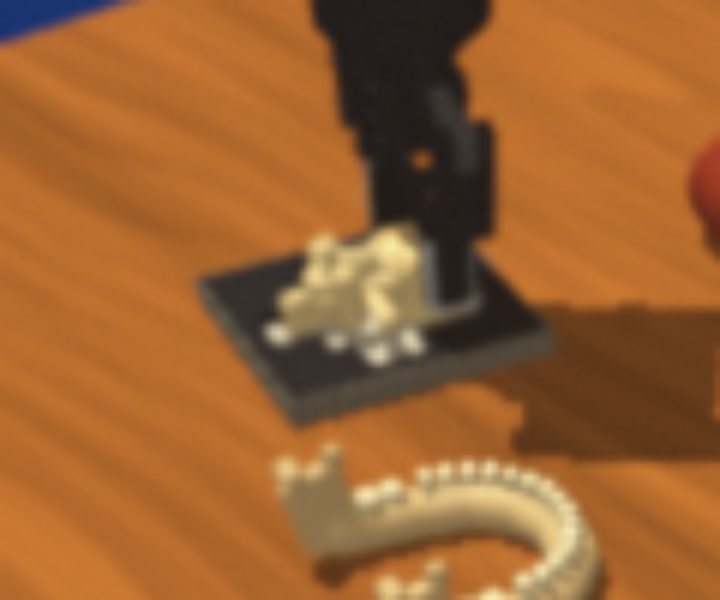

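>>> jog_arm(rows=[[[-0.4, -0.01, 0, 0, 0], [-0.6, -0.03, 0, 0, 0], [-1, -0.03, 0, 0, 0], [-1, 0, 0, 0, 0], [-1, -0.03, 0, 0, 0], [-1, 0, 0, 0, 0], [-1, -0.03, 0, 0, 0], [-1, 0, 0, 0, 0]]])

```text
clock: 22.02
tcp_pos: [0.4934, -0.3833, 0.1518]
tcp_rot: [1.788, 1.486, -1.573]
contact_force: [0.8, -0.6, 1.8]
opening: 1.004
```

```bash
python3 mon.py 4; python3 plan.py .4120 .1781 .10 86;python3 - <<'E'
from h import *
im=snapshot("scene"); cv2.imwrite("pics/s16.png",cv2.resize(im[130:230,160:280],None,fx=6,fy=6)[:,:,::-1])
E
```

```text
22.017 [ 493.4 -383.3  151.8] rad/tan tilt [ 51.6 -66.7] [-0.7183  0.1013  1.8141 -0.0691  1.1716  1.0969]
22.067 [ 491.5 -381.9  147.5] rad/tan tilt [ 45.2 -66.3] [-0.7185  0.104   1.8185 -0.0691  1.1709  1.0969]
22.117 [ 490.4 -381.   145.1] rad/tan tilt [ 41.  -66.1] [-0.7186  0.1056  1.8211 -0.0691  1.1709  1.0969]
22.167 [ 489.8 -380.5  143.6] rad/tan tilt [ 38.6 -65.9] [-0.7187  0.1067  1.8224 -0.069   1.1709  1.097 ]
t 22.17 tcp [ 489.8 -380.5  143.6] phi -102.6 q [-0.72  0.11  1.82 -0.07  1.17  1.1 ] open 0.999 F [-0.  -0.1 -0.6] down [-0.01  -0.076 -0.997]
 turn -8.6 then shift mm [   2.  -553.6  116.3]
```

View pics/s16.png

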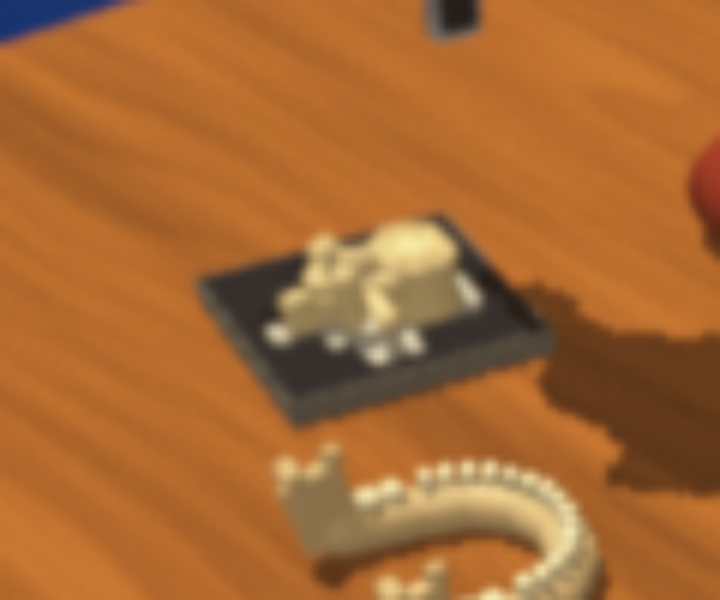

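>>> jog_arm(rows=[[[-1, 0.04, 0, 0, 0]]])

```text
clock: 22.3
tcp_pos: [0.4936, -0.387, 0.111]
tcp_rot: [1.801, 1.485, -1.56]
contact_force: [2.1, -1.3, 1.8]
opening: 1.003
```

```bash
python3 mon.py 3|tail -1
```

```text
22.4 [ 485.4 -380.4   95.9] rad/tan tilt [ 25.5 -64.9] [-0.7233  0.1572  1.8532 -0.071   1.1029  1.0979]
```

>>> jog_arm(rows=[[[-1, -0.04, 0, 0, 0], [-1, 0, 0, 0, 0]]])

```text
clock: 22.57
tcp_pos: [0.4838, -0.3758, 0.1319]
tcp_rot: [1.347, 1.505, -2.014]
contact_force: [1.3, -1.7, 2.4]
opening: 1.0
```

```bash
python3 mon.py 4|tail -1
```

```text
22.717 [ 480.8 -373.4  125.4] rad/tan tilt [  4.8 -63.8] [-0.7197  0.1201  1.8401 -0.0688  1.1736  1.0969]
```

>>> jog_arm(rows=[[[-1, 0.04, 0, 0, 0]]])

```text
clock: 22.8
tcp_pos: [0.4845, -0.3797, 0.0943]
tcp_rot: [1.453, 1.502, -1.908]
contact_force: [1.4, -1.6, 1.0]
opening: 1.0
```

```bash
python3 mon.py 3|tail -1
```

```text
22.9 [ 476.3 -373.    80. ] rad/tan tilt [ -4.9 -63.1] [-0.7241  0.1689  1.8695 -0.0709  1.1054  1.098 ]
```

>>> jog_arm(rows=[[[-1, -0.04, 0, 0, 0], [-1, 0, 0, 0, 0]]])

```text
clock: 23.07
tcp_pos: [0.4761, -0.3695, 0.1179]
tcp_rot: [0.909, 1.507, -2.453]
contact_force: [1.8, -1.7, 2.5]
opening: 0.998
```

```bash
python3 mon.py 4|tail -1;  python3 plan.py .4120 .1781 .12 86
```

```text
23.217 [ 473.  -367.   111.4] rad/tan tilt [-23.6 -61.9] [-0.7203  0.1303  1.8546 -0.0685  1.1774  1.0968]
t 23.22 tcp [ 473.  -367.   111.4] phi -102.5 q [-0.72  0.13  1.85 -0.07  1.18  1.1 ] open 0.992 F [-0.1  0.4 -0. ] down [-0.057 -0.034 -0.998]
 turn -8.5 then shift mm [ -24.  -538.7  100.3]
```

>>> jog_arm(rows=[[[-1, -0.01, 0, 0, -4.3], [-1, -0.01, -0.015, 0.003, -4.2], [-1, -0.003, -0.03, 0.006, 0], [-1, -0.003, -0.03, 0.006, 0], [-1, -0.003, -0.03, 0.006, 0], [-1, -0.003, -0.03, 0.006, 0], [-1, -0.003, -0.03, 0.006, 0], [-1, -0.003, -0.03, 0.006, 0], [-1, -0.003, -0.03, 0.006, 0], [-1, -0.003, -0.03, 0.006, 0], [-1, -0.003, -0.03, 0.006, 0], [-1, -0.003, -0.03, 0.006, 0]]])

```text
clock: 24.22
tcp_pos: [0.4319, -0.0385, 0.155]
tcp_rot: [0.616, 1.505, -2.6]
contact_force: [-0.3, 0.4, 0.7]
opening: 1.003
```

```bash
python3 mon.py 1; python3 plan.py .4120 .1781 .11 86
```

```text
24.217 [431.9 -38.5 155. ] rad/tan tilt [-53.2 -38.9] [-0.1849 -0.2813  2.163  -0.0454  1.3095  1.4732]
t 24.22 tcp [431.9 -38.5 155. ] phi -94.2 q [-0.18 -0.28  2.16 -0.05  1.31  1.47] open 1.003 F [-0.3  0.4  0.7] down [-0.056 -0.034 -0.998]
 turn -0.2 then shift mm [  38.7 -216.3   32.9]
 turn -180.2 then shift mm [ 38.7 216.3 -32.9]
```

>>> jog_arm(rows=[[[-1, 0, -0.03, 0.005, 0], [-1, 0, -0.03, 0.005, 0], [-1, 0, -0.03, 0.005, 0], [-1, 0, -0.03, 0.005, 0], [-1, 0, -0.03, 0.005, 0], [-1, 0, -0.025, 0.004, 0], [-1, 0, -0.015, 0.002, 0]]])

```text
clock: 24.8
tcp_pos: [0.4117, 0.1646, 0.1518]
tcp_rot: [0.646, 1.51, -2.569]
contact_force: [0.2, -0.5, 0.2]
opening: 0.998
```

```bash
python3 mon.py 4; python3 plan.py .4120 .1781 .11 86
```

```text
24.8 [411.7 164.6 151.8] rad/tan tilt [-60.  -11.7] [ 0.2705 -0.2482  2.1422 -0.0188  1.306   1.9195]
24.85 [411.6 166.  151.8] rad/tan tilt [-59.6 -10.1] [ 0.2726 -0.2473  2.1415 -0.0172  1.3057  1.92  ]
24.9 [411.9 164.2 151.8] rad/tan tilt [-60.3 -12. ] [ 0.2698 -0.2478  2.142  -0.0192  1.3061  1.9171]
24.95 [412.1 163.  151.7] rad/tan tilt [-60.5 -12.8] [ 0.2675 -0.2482  2.1424 -0.02    1.3063  1.9163]
t 24.95 tcp [412.1 163.  151.7] phi -94.1 q [ 0.27 -0.25  2.14 -0.02  1.31  1.92] open 1.0 F [ 0.9 -0.4 -0.1] down [-0.052 -0.034 -0.998]
 turn -0.1 then shift mm [ 41.1 -16.6  -0.9]
 turn -180.1 then shift mm [41.1 16.6  0.9]
```

>>> jog_arm(rows=[[[-1, 0.037, -0.015, 0, 0], [-1, 0, 0, 0, 0]]])

```text
clock: 25.12
tcp_pos: [0.4125, 0.1758, 0.1147]
tcp_rot: [0.691, 1.512, -2.524]
contact_force: [-2.1, -1.4, -2.2]
opening: 0.998
```

```bash
python3 mon.py 4|tail -1
```

```text
25.267 [417.9 176.2 122.5] rad/tan tilt [-44.9 -15. ] [ 0.2927 -0.1997  2.1545 -0.0208  1.23    1.9453]
```

>>> jog_arm(rows=[[[-1, -0.04, 0, 0, 0]]])

```text
clock: 25.35
tcp_pos: [0.4147, 0.175, 0.1563]
tcp_rot: [0.703, 1.51, -2.514]
contact_force: [0.0, 0.3, -1.0]
opening: 1.001
```

```bash
python3 mon.py 3|tail -1
```

```text
25.45 [423.8 177.7 170.1] rad/tan tilt [-32.3 -16.8] [ 0.2923 -0.2449  2.107  -0.0207  1.3099  1.9447]
```

>>> jog_arm(rows=[[[-1, 0.04, 0, 0, 0], [-1, 0, 0, 0, 0]]])

```text
clock: 25.62
tcp_pos: [0.4277, 0.1761, 0.137]
tcp_rot: [1.275, 1.545, -1.945]
contact_force: [-1.8, -0.8, -3.0]
opening: 0.999
```

```bash
python3 mon.py 4|tail -1;  python3 plan.py .4120 .1781 .05 86
```

```text
25.767 [432.3 177.9 143.9] rad/tan tilt [ -6.7 -19.9] [ 0.2877 -0.216   2.1291 -0.0217  1.2332  1.9438]
t 25.77 tcp [432.3 177.9 143.9] phi -94.5 q [ 0.29 -0.22  2.13 -0.02  1.23  1.94] open 0.999 F [ 0.1 -0.6  0.5] down [ 0.001 -0.021 -1.   ]
 turn -0.5 then shift mm [93.9 -0.7 20.6]
 turn -180.5 then shift mm [ 93.9   0.7 -20.6]
```

>>> jog_arm(rows=[[[-1, 0.02, 0, 0.01, -0.5], [-1, 0.03, 0, 0.01, 0]]])

```text
clock: 25.93
tcp_pos: [0.4212, 0.1801, 0.1044]
tcp_rot: [2.59, 1.545, -0.622]
contact_force: [0.6, -0.2, -0.2]
opening: 0.997
```

```bash
python3 mon.py 5|tail -1;  python3 plan.py .4120 .1781 .007 86
```

```text
26.133 [418.2 179.4 101.2] rad/tan tilt [  5.  -21.5] [ 0.2998 -0.2036  2.1961 -0.023   1.142   1.9504]
t 26.13 tcp [418.2 179.4 101.2] phi -94.0 q [ 0.3  -0.2   2.2  -0.02  1.14  1.95] open 0.997 F [-0.4 -0.2  1.2] down [ 0.013 -0.018 -1.   ]
 turn -0.0 then shift mm [94.1  0.1  7.5]
 turn -180.0 then shift mm [94.1 -0.1 -7.5]
```

>>> jog_arm(rows=[[[-1, 0.037, 0, 0.003, 0]]])

```text
clock: 26.22
tcp_pos: [0.4237, 0.1813, 0.0732]
tcp_rot: [2.827, 1.538, -0.385]
contact_force: [0.9, 0.2, 0.9]
opening: 1.0
```

```bash
python3 mon.py 5|tail -1;  python3 plan.py .4120 .1781 .007 86
```

```text
26.417 [416.5 179.1  65.4] rad/tan tilt [  5.4 -21.6] [ 0.3003 -0.1558  2.223  -0.0239  1.0669  1.9529]
t 26.42 tcp [416.5 179.1  65.4] phi -94.0 q [ 0.3  -0.16  2.22 -0.02  1.07  1.95] open 0.996 F [ 0.3  0.2 -0.1] down [ 0.013 -0.018 -1.   ]
 turn -0.0 then shift mm [58.3  0.3  5.3]
 turn -180.0 then shift mm [58.3 -0.3 -5.3]
```

>>> jog_arm(rows=[[[-1, 0.036, 0, 0.004, 0]]])

```text
clock: 26.5
tcp_pos: [0.4213, 0.1812, 0.038]
tcp_rot: [2.831, 1.537, -0.381]
contact_force: [1.6, 0.7, 0.3]
opening: 1.0
```

```bash
python3 mon.py 5|tail -1;  python3 plan.py .4120 .1781 .007 86;python3 - <<'E'
from h import *
im=snapshot("scene"); cv2.imwrite("pics/s17.png",cv2.resize(im[200:310,340:480],None,fx=5,fy=5)[:,:,::-1])
E
```

```text
26.7 [413.8 178.9  30.7] rad/tan tilt [  6.  -21.8] [ 0.3018 -0.104   2.2458 -0.0251  0.9916  1.9566]
t 26.7 tcp [413.8 178.9  30.7] phi -94.0 q [ 0.3  -0.1   2.25 -0.03  0.99  1.96] open 0.999 F [0.4 0.4 1.3] down [ 0.014 -0.018 -1.   ]
 turn -0.0 then shift mm [23.7  0.5  2.1]
 turn -180.0 then shift mm [23.7 -0.5 -2.1]
```

View pics/s17.png

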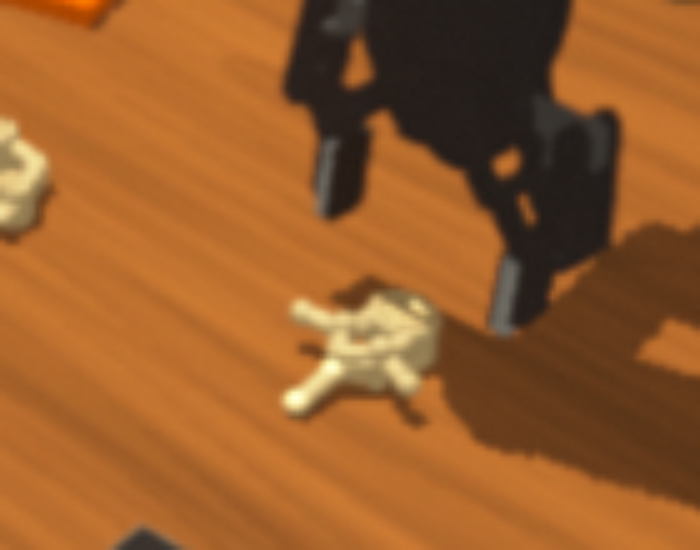

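>>> jog_arm(rows=[[[-1, 0.0235, 0, 0.002, 0]]])

```text
clock: 26.83
tcp_pos: [0.4188, 0.1807, 0.014]
tcp_rot: [2.779, 1.539, -0.433]
contact_force: [1.9, 0.6, -0.0]
opening: 0.994
```

```bash
python3 mon.py 5|tail -1;  python3 plan.py .4120 .1781 .007 86
```

```text
27.033 [413.6 179.1   9.1] rad/tan tilt [  8.9 -22.1] [ 0.3024 -0.0661  2.2555 -0.026   0.9412  1.9586]
t 27.03 tcp [413.6 179.1   9.1] phi -94.0 q [ 0.3  -0.07  2.26 -0.03  0.94  1.96] open 1.002 F [-0.2 -0.   0.5] down [ 0.017 -0.017 -1.   ]
 turn -0.0 then shift mm [2.1 1.1 1.5]
 turn -180.0 then shift mm [ 2.1 -1.1 -1.5]
```

>>> jog_arm(rows=[[[0.5, 0, 0, 0, 0]]])

```text
clock: 27.12
tcp_pos: [0.4144, 0.1793, 0.0105]
tcp_rot: [2.492, 1.546, -0.72]
contact_force: [-0.3, -0.3, 1.2]
opening: 0.883
```

```bash
python3 mon.py 8|tail -1;  python3 plan.py .4120 .1781 .007 86
```

```text
27.467 [413.9 179.1   9.9] rad/tan tilt [  9.1 -22.2] [ 0.3023 -0.067   2.2547 -0.0261  0.9426  1.9587]
t 27.47 tcp [413.9 179.1   9.9] phi -94.0 q [ 0.3  -0.07  2.25 -0.03  0.94  1.96] open 0.308 F [-1.6 -1.2  4.1] down [ 0.017 -0.017 -1.   ]
 turn -0.0 then shift mm [2.9 1.1 1.8]
 turn -180.0 then shift mm [ 2.9 -1.1 -1.8]
```

>>> jog_arm(rows=[[[1, 0, 0, 0, 0]]])

```text
clock: 27.55
tcp_pos: [0.4139, 0.1792, 0.0102]
tcp_rot: [2.446, 1.547, -0.766]
contact_force: [-0.3, -0.0, -0.4]
opening: 0.309
```

```bash
python3 mon.py 5|tail -1;  python3 plan.py .4120 .1781 .007 86;python3 - <<'E'
from h import *
im=snapshot("scene"); cv2.imwrite("pics/s18.png",cv2.resize(im[200:310,340:480],None,fx=5,fy=5)[:,:,::-1])
E
```

```text
27.75 [413.9 179.2   9.9] rad/tan tilt [  9.2 -22.1] [ 0.3023 -0.067   2.2546 -0.026   0.9426  1.9587]
t 27.75 tcp [413.9 179.2   9.9] phi -94.0 q [ 0.3  -0.07  2.25 -0.03  0.94  1.96] open 0.309 F [-0.1 -0.   1.4] down [ 0.017 -0.017 -1.   ]
 turn -0.0 then shift mm [2.9 1.2 1.9]
 turn -180.0 then shift mm [ 2.9 -1.2 -1.9]
```

View pics/s18.png

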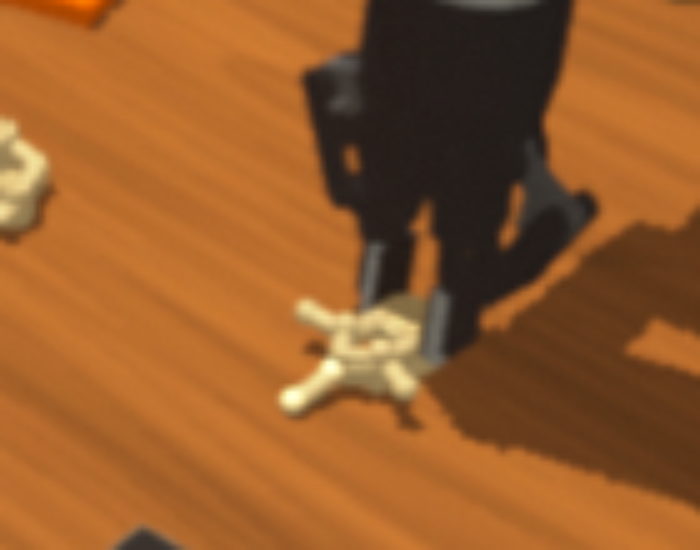

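>>> jog_arm(rows=[[[1, -0.015, 0, 0, 0], [1, -0.025, 0, 0, 0], [1, -0.025, 0, 0, 0], [1, -0.01, 0, 0, 0]]])

```text
clock: 28.13
tcp_pos: [0.4081, 0.179, 0.0819]
tcp_rot: [1.882, 1.55, -1.33]
contact_force: [1.0, 0.2, -0.1]
opening: 0.304
```

```bash
python3 mon.py 4|tail -1;  python3 plan.py .600 .239 .07 96.1;python3 - <<'E'
from h import *
im=snapshot("scene"); cv2.imwrite("pics/s19.png",cv2.resize(im[180:310,340:480],None,fx=5,fy=4.5)[:,:,::-1])
E
```

```text
28.283 [407.2 178.7  79.5] rad/tan tilt [ -5.7 -20.5] [ 0.3057 -0.1919  2.2267 -0.0234  1.1103  1.9574]
t 28.28 tcp [407.2 178.7  79.5] phi -94.0 q [ 0.31 -0.19  2.23 -0.02  1.11  1.96] open 0.307 F [ 0.2 -0.6 -1.1] down [ 0.003 -0.021 -1.   ]
 turn -10.1 then shift mm [   8.8  -39.7 -198.2]
```

View pics/s19.png

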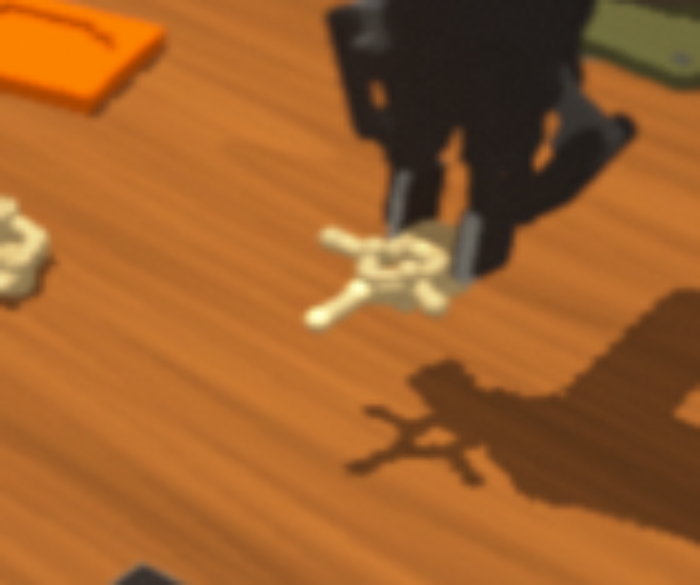

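>>> jog_arm(rows=[[[1, 0, 0, 0, -5], [1, 0, 0, -0.008, -5], [1, 0, -0.005, -0.018, 0], [1, 0, -0.005, -0.024, 0], [1, 0, -0.005, -0.024, 0], [1, 0, -0.005, -0.024, 0], [1, 0, -0.005, -0.024, 0], [1, 0, -0.005, -0.024, 0], [1, 0, -0.005, -0.018, 0], [1, 0, -0.003, -0.01, 0]]])

```text
clock: 29.17
tcp_pos: [0.5663, 0.2318, 0.0481]
tcp_rot: [0.64, 1.522, -2.388]
contact_force: [-0.4, 0.3, -0.3]
opening: 0.309
```

```bash
python3 mon.py 5;  python3 plan.py .600 .239 .06 96.1
```

```text
29.167 [566.3 231.8  48.1] rad/tan tilt [-45.6 -17.4] [ 0.3102  0.2445  1.8413 -0.0235  1.1     1.7792]
29.217 [567.  232.   47.7] rad/tan tilt [-45.1 -17.4] [ 0.3102  0.2462  1.8401 -0.0234  1.0991  1.7792]
29.267 [565.5 231.5  47.8] rad/tan tilt [-46.6 -17.3] [ 0.3102  0.2438  1.8427 -0.0234  1.1004  1.7791]
29.317 [564.6 231.3  48.2] rad/tan tilt [-47.2 -17.3] [ 0.3103  0.2418  1.8445 -0.0235  1.1011  1.779 ]
29.367 [564.2 231.2  48.7] rad/tan tilt [-46.8 -17.3] [ 0.3103  0.2401  1.8455 -0.0234  1.1014  1.7791]
t 29.37 tcp [564.2 231.2  48.7] phi -83.5 q [ 0.31  0.24  1.85 -0.02  1.1   1.78] open 0.308 F [ 0.3  0.5 -1.2] down [-0.037 -0.034 -0.999]
 turn 0.4 then shift mm [-12.9  -3.6 -35.9]
 turn -179.6 then shift mm [-12.9   3.6  35.9]
```

>>> jog_arm(rows=[[[1, -0.04, 0, 0, 0]]])

```text
clock: 29.45
tcp_pos: [0.5584, 0.23, 0.079]
tcp_rot: [0.514, 1.503, -2.514]
contact_force: [-0.8, -0.1, -2.0]
opening: 0.308
```

```bash
python3 mon.py 3|tail -1
```

```text
29.55 [567.7 233.2  93. ] rad/tan tilt [-39.9 -17.9] [ 0.3118  0.1904  1.8198 -0.0227  1.1699  1.7786]
```

>>> jog_arm(rows=[[[1, 0.035, 0, 0, 0], [1, 0, 0, 0, 0]]])

```text
clock: 29.72
tcp_pos: [0.567, 0.2323, 0.0606]
tcp_rot: [0.769, 1.532, -2.259]
contact_force: [-2.8, -1.4, -3.8]
opening: 0.308
```

```bash
python3 mon.py 4|tail -1;  python3 plan.py .600 .239 .06 96.1
```

```text
29.867 [572.  234.   67.3] rad/tan tilt [-23.  -19.3] [ 0.3108  0.2199  1.8334 -0.0234  1.1099  1.7789]
t 29.87 tcp [572.  234.   67.3] phi -83.5 q [ 0.31  0.22  1.83 -0.02  1.11  1.78] open 0.309 F [ 0.  -0.1 -1.5] down [-0.014 -0.027 -1.   ]
 turn 0.4 then shift mm [  6.8  -2.2 -28.5]
 turn -179.6 then shift mm [ 6.8  2.2 28.5]
```

>>> jog_arm(rows=[[[1, -0.035, 0, -0.01, 0]]])

```text
clock: 29.95
tcp_pos: [0.5759, 0.2342, 0.0949]
tcp_rot: [0.704, 1.528, -2.323]
contact_force: [-1.4, -0.9, -3.0]
opening: 0.311
```

```bash
python3 mon.py 3|tail -1;  python3 plan.py .600 .239 .05 96.1
```

```text
30.05 [586.9 237.4 109. ] rad/tan tilt [-11.5 -20.3] [ 0.3088  0.1963  1.7831 -0.023   1.1722  1.7753]
t 30.05 tcp [586.9 237.4 109. ] phi -83.5 q [ 0.31  0.2   1.78 -0.02  1.17  1.78] open 0.311 F [ 1.5 -0.1  0.2] down [-0.003 -0.023 -1.   ]
 turn 0.4 then shift mm [ 58.9  -1.6 -13.5]
 turn -179.6 then shift mm [58.9  1.6 13.5]
```

>>> jog_arm(rows=[[[1, 0.037, -0.001, -0.012, 0.4]]])

```text
clock: 30.13
tcp_pos: [0.6045, 0.2411, 0.0824]
tcp_rot: [2.136, 1.548, -0.899]
contact_force: [3.3, 1.4, -0.0]
opening: 0.309
```

```bash
python3 mon.py 6|tail -1;  python3 plan.py .600 .239 .0159 96.1
```

```text
30.383 [598.3 238.8  72.3] rad/tan tilt [-11.9 -20.3] [ 0.3056  0.2598  1.7758 -0.0235  1.1164  1.7805]
t 30.38 tcp [598.3 238.8  72.3] phi -83.9 q [ 0.31  0.26  1.78 -0.02  1.12  1.78] open 0.307 F [ 0.   0.5 -0.9] down [-0.003 -0.023 -1.   ]
 turn -0.0 then shift mm [56.4 -1.3 -2.1]
 turn -180.0 then shift mm [56.4  1.3  2.1]
```

>>> jog_arm(rows=[[[1, 0.025, 0, 0, 0]]])

```text
clock: 30.47
tcp_pos: [0.6027, 0.2399, 0.0543]
tcp_rot: [1.867, 1.55, -1.168]
contact_force: [1.4, 0.2, 0.1]
opening: 0.311
```

```bash
python3 mon.py 6|tail -1;  python3 plan.py .600 .239 .0159 96.1;python3 - <<'E'
from h import *
im=snapshot("scene"); cv2.imwrite("pics/s20.png",cv2.resize(im[260:390,310:450],None,fx=5,fy=4.5)[:,:,::-1])
E
```

```text
30.717 [598.4 238.4  48.5] rad/tan tilt [-11.  -20.4] [ 0.3049  0.2879  1.7867 -0.024   1.0766  1.7807]
t 30.72 tcp [598.4 238.4  48.5] phi -83.9 q [ 0.3   0.29  1.79 -0.02  1.08  1.78] open 0.308 F [-0.3  0.1 -0. ] down [-0.003 -0.023 -1.   ]
 turn 0.0 then shift mm [32.5 -1.2 -1.9]
 turn -180.0 then shift mm [32.5  1.2  1.9]
```

View pics/s20.png

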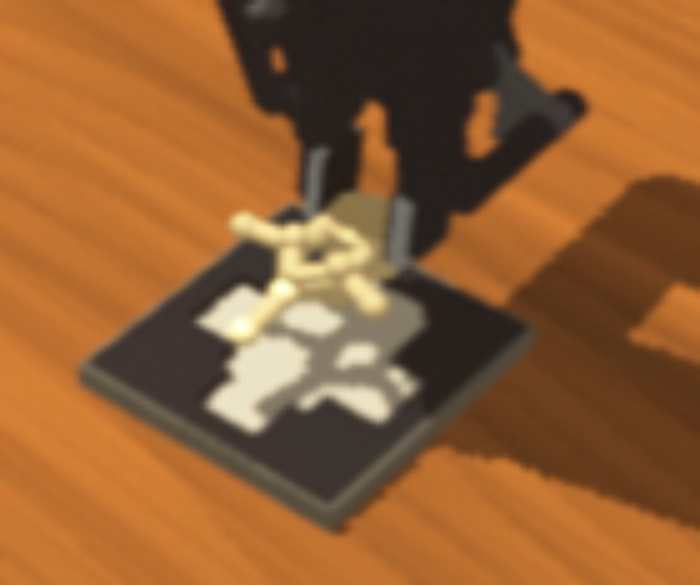

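>>> jog_arm(rows=[[[1, 0.022, -0.001, -0.0015, 0]]])

```text
clock: 30.85
tcp_pos: [0.6044, 0.2406, 0.0331]
tcp_rot: [1.889, 1.549, -1.146]
contact_force: [1.3, 0.3, 0.4]
opening: 0.31
```

```bash
python3 mon.py 6|tail -1;  python3 plan.py .600 .239 .0159 96.1
```

```text
31.1 [600.4 239.3  27.8] rad/tan tilt [ -9.3 -20.5] [ 0.3053  0.3178  1.7893 -0.0245  1.0423  1.7819]
t 31.1 tcp [600.4 239.3  27.8] phi -83.9 q [ 0.31  0.32  1.79 -0.02  1.04  1.78] open 0.309 F [ 0.1  0.1 -1.3] down [-0.001 -0.023 -1.   ]
 turn 0.0 then shift mm [11.9 -0.   0.4]
 turn -180.0 then shift mm [11.9  0.  -0.4]
```

>>> jog_arm(rows=[[[1, 0.0075, 0, 0, 0]]])

```text
clock: 31.18
tcp_pos: [0.6023, 0.2397, 0.0229]
tcp_rot: [1.624, 1.549, -1.411]
contact_force: [1.0, -0.3, -0.6]
opening: 0.308
```

```bash
python3 mon.py 6|tail -1;  python3 plan.py .600 .239 .0159 96.1;python3 - <<'E'
from h import *
im=snapshot("scene"); cv2.imwrite("pics/s21.png",cv2.resize(im[260:390,310:450],None,fx=5,fy=4.5)[:,:,::-1])
E
```

```text
31.433 [600.5 239.1  20.4] rad/tan tilt [ -9.2 -20.5] [ 0.305   0.3274  1.7915 -0.0247  1.0304  1.7821]
t 31.43 tcp [600.5 239.1  20.4] phi -83.9 q [ 0.31  0.33  1.79 -0.02  1.03  1.78] open 0.306 F [ 0.3 -0.1 -0.1] down [-0.001 -0.022 -1.   ]
 turn 0.0 then shift mm [ 4.5 -0.   0.5]
 turn -180.0 then shift mm [ 4.5  0.  -0.5]
```

View pics/s21.png

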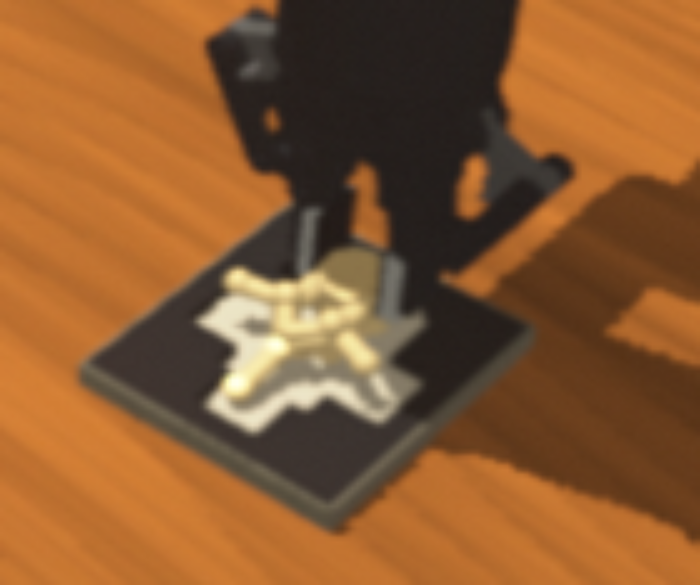

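>>> jog_arm(rows=[[[1, 0.0042, 0, 0, 0]]])

```text
clock: 31.57
tcp_pos: [0.6014, 0.2394, 0.0173]
tcp_rot: [1.522, 1.549, -1.513]
contact_force: [0.4, 0.4, -0.6]
opening: 0.307
```

```bash
python3 mon.py 5|tail -1;  python3 plan.py .600 .239 .0159 96.1
```

```text
31.767 [600.7 239.1  16.4] rad/tan tilt [ -8.7 -20.6] [ 0.3048  0.333   1.7924 -0.0248  1.0235  1.7821]
t 31.77 tcp [600.7 239.1  16.4] phi -83.9 q [ 0.3   0.33  1.79 -0.02  1.02  1.78] open 0.309 F [ 0.8 -0.4 -0.2] down [-0.    -0.022 -1.   ]
 turn 0.0 then shift mm [ 0.5 -0.   0.8]
 turn -180.0 then shift mm [ 0.5  0.  -0.8]
```

>>> jog_arm(rows=[[[1, 0.001, 0, 0, 0]]])

```text
clock: 31.85
tcp_pos: [0.6008, 0.2391, 0.016]
tcp_rot: [1.427, 1.548, -1.608]
contact_force: [-4.5, -0.7, 8.9]
opening: 0.304
```

```bash
python3 mon.py 4|tail -1;  python3 plan.py .600 .239 .0159 96.1
```

```text
32.0 [600.8 239.1  16.1] rad/tan tilt [ -8.9 -20.6] [ 0.3048  0.3336  1.7922 -0.0249  1.0233  1.7822]
t 32.0 tcp [600.8 239.1  16.1] phi -83.9 q [ 0.3   0.33  1.79 -0.02  1.02  1.78] open 0.312 F [-2.2 -1.1  5.2] down [-0.001 -0.022 -1.   ]
 turn 0.0 then shift mm [ 0.2 -0.   0.8]
 turn -180.0 then shift mm [ 0.2  0.  -0.8]
```

>>> jog_arm(rows=[[[-0.2, 0, 0, 0, 0]]])

```text
clock: 32.08
tcp_pos: [0.6008, 0.2391, 0.0162]
tcp_rot: [1.449, 1.548, -1.586]
contact_force: [0.5, 0.9, 0.8]
opening: 0.437
```

```bash
python3 mon.py 5|tail -1; python3 plan.py .600 .239 .0159 96.1
```

```text
32.283 [600.6 239.   15.8] rad/tan tilt [ -9.2 -20.6] [ 0.3048  0.3339  1.7925 -0.0249  1.0229  1.7821]
t 32.28 tcp [600.6 239.   15.8] phi -83.9 q [ 0.3   0.33  1.79 -0.02  1.02  1.78] open 0.599 F [ 0.2  0.6 -0.2] down [-0.001 -0.023 -1.   ]
 turn 0.0 then shift mm [-0.1 -0.   0.6]
 turn -180.0 then shift mm [-0.1  0.  -0.6]
```

>>> jog_arm(rows=[[[-0.2, -0.015, 0, 0, 0], [-0.6, -0.03, 0, 0, 0], [-1, -0.03, 0, 0, 0], [-1, -0.02, 0, 0, 0]]])

```text
clock: 32.62
tcp_pos: [0.5957, 0.2395, 0.1075]
tcp_rot: [0.93, 1.539, -2.105]
contact_force: [1.1, 0.7, 0.6]
opening: 0.985
```

```bash
python3 mon.py 4|tail -1;  python3 plan.py .4617 -.0151 .1 -33.8;python3 - <<'E'
from h import *
im=snapshot("scene"); cv2.imwrite("pics/s22.png",cv2.resize(im[260:390,310:450],None,fx=5,fy=4.5)[:,:,::-1])
E
```

```text
32.767 [596.9 239.9 107.9] rad/tan tilt [-21.3 -19.6] [ 0.3078  0.2238  1.7529 -0.0228  1.1848  1.7811]
t 32.77 tcp [596.9 239.9 107.9] phi -83.9 q [ 0.31  0.22  1.75 -0.02  1.18  1.78] open 0.996 F [ 0.2  0.1 -0.3] down [-0.012 -0.026 -1.   ]
 turn 129.9 then shift mm [  16.2  -29.5 -286.8]
 turn -50.1 then shift mm [ 16.2  29.5 286.8]
```

View pics/s22.png

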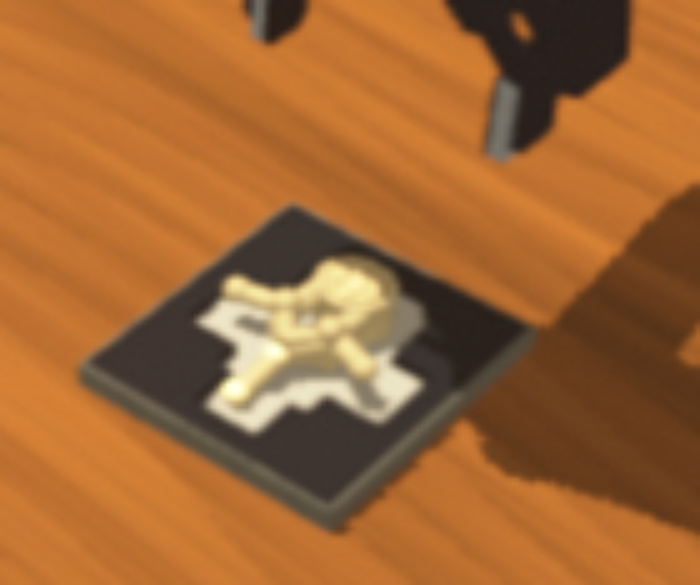

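>>> jog_arm(rows=[[[-1, 0, 0, 0, -7.1], [-1, 0, 0, 0, -7.1], [-1, 0, 0, 0, -7.1], [-1, 0, 0, 0, -7.1], [-1, 0, 0, 0, -7.1], [-1, 0, 0, 0, -7.1], [-1, 0, 0.001, 0.01, -7.1], [-1, 0, 0.003, 0.022, 0], [-1, 0, 0.003, 0.028, 0], [-1, 0, 0.003, 0.028, 0], [-1, 0, 0.003, 0.028, 0], [-1, 0, 0.003, 0.028, 0]]])

```text
clock: 33.82
tcp_pos: [0.5124, 0.1063, 0.0877]
tcp_rot: [-0.411, 1.504, -2.555]
contact_force: [0.0, -0.1, 0.2]
opening: 0.999
```

```bash
python3 mon.py 1;  python3 plan.py .4617 -.0151 .1 -33.8
```

```text
33.817 [512.4 106.3  87.7] rad/tan tilt [-61.5 -24.7] [ 0.1178  0.0191  2.0169 -0.0326  1.165   0.7042]
t 33.82 tcp [512.4 106.3  87.7] phi -32.9 q [ 0.12  0.02  2.02 -0.03  1.16  0.7 ] open 0.999 F [ 0.  -0.1  0.2] down [-0.055 -0.037 -0.998]
 turn 180.9 then shift mm [  -5.   -25.1 -129.6]
 turn 0.9 then shift mm [ -5.   25.1 129.6]
 turn -179.1 then shift mm [  -5.   -25.1 -129.6]
```

>>> jog_arm(rows=[[[-1, -0.008, 0.005, 0.028, 0.9], [-1, -0.008, 0.005, 0.028, 0], [-1, -0.006, 0.005, 0.026, 0], [-1, -0.004, 0.005, 0.02, 0], [-1, 0, 0.003, 0.01, 0]]])

```text
clock: 34.23
tcp_pos: [0.459, -0.0051, 0.1104]
tcp_rot: [-0.526, 1.485, -2.687]
contact_force: [0.3, 0.2, -0.8]
opening: 1.0
```

```bash
python3 mon.py 4;  python3 plan.py .4617 -.0151 .1 -33.8; python3 - <<'E'
from h import *
im=snapshot("top"); cv2.imwrite("pics/t23.png",cv2.resize(im[140:240,150:260],None,fx=6,fy=5.5)[:,:,::-1]); cv2.imwrite("pics/t23b.png",cv2.resize(im[200:310,470:580],None,fx=6,fy=5.4)[:,:,::-1])
E
```

```text
34.233 [459.   -5.1 110.4] rad/tan tilt [-76.3 -38.4] [-0.101  -0.1484  2.1337 -0.0479  1.2294  0.5064]
34.283 [458.5  -5.8 109.8] rad/tan tilt [-77.5 -39.1] [-0.1021 -0.1481  2.1345 -0.0487  1.2294  0.5063]
34.333 [459.2  -4.5 109.8] rad/tan tilt [-77.  -37.7] [-0.1    -0.1469  2.1334 -0.0472  1.2288  0.5083]
34.383 [459.8  -3.7 110. ] rad/tan tilt [-76.6 -37.2] [-0.0983 -0.146   2.1324 -0.0467  1.2286  0.5088]
t 34.38 tcp [459.8  -3.7 110. ] phi -33.9 q [-0.1  -0.15  2.13 -0.05  1.23  0.51] open 1.002 F [-0.2 -0.6  0.4] down [-0.077 -0.037 -0.996]
 turn 179.9 then shift mm [10.2 -8.4 -7.7]
 turn -0.1 then shift mm [10.2  8.4  7.7]
 turn -180.1 then shift mm [10.2 -8.4 -7.7]
```

View pics/t23.png

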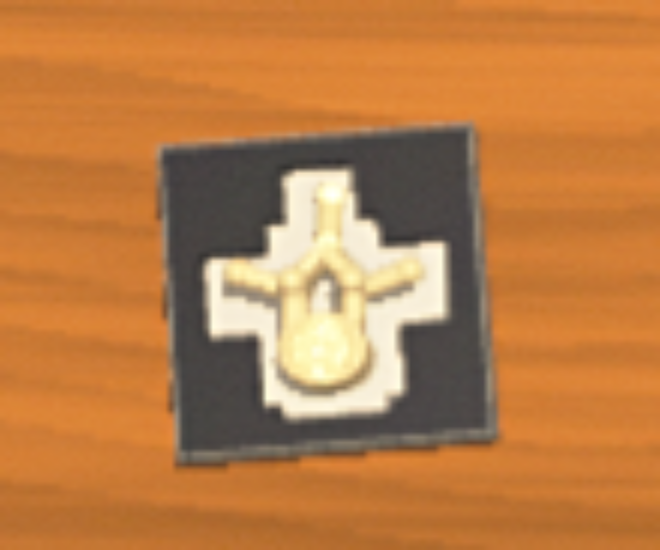

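View pics/t23b.png

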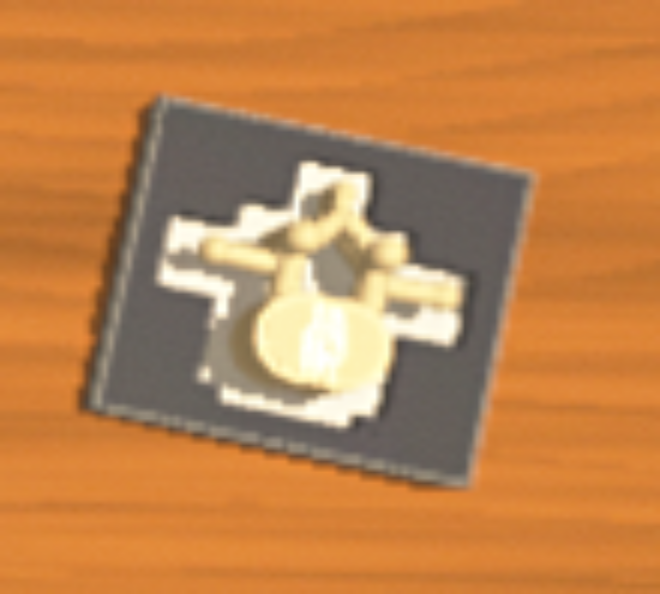

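>>> jog_arm(rows=[[[-1, -0.04, 0.004, 0.004, 0]]])

```text
clock: 34.52
tcp_pos: [0.4584, -0.0055, 0.1418]
tcp_rot: [-0.634, 1.471, -2.792]
contact_force: [0.1, -0.9, -1.1]
opening: 0.999
```

```bash
python3 mon.py 3|tail -1
```

```text
34.617 [468.   -6.8 154.7] rad/tan tilt [-67.9 -38.4] [-0.1031 -0.1832  2.0839 -0.0459  1.3055  0.498 ]
```

>>> jog_arm(rows=[[[-1, 0.04, 0.004, 0.004, 0], [-1, 0, 0, 0, 0]]])

```text
clock: 34.78
tcp_pos: [0.4699, -0.0121, 0.1168]
tcp_rot: [-0.432, 1.499, -2.587]
contact_force: [-3.0, 0.7, -2.8]
opening: 1.0
```

```bash
python3 mon.py 4|tail -1
```

```text
34.933 [474.8 -12.4 124.1] rad/tan tilt [-48.2 -40.2] [-0.1134 -0.1459  2.1057 -0.047   1.2267  0.4881]
```

>>> jog_arm(rows=[[[-1, -0.04, 0, 0, 0]]])

```text
clock: 35.02
tcp_pos: [0.4718, -0.0098, 0.1572]
tcp_rot: [-0.464, 1.496, -2.619]
contact_force: [0.2, 0.3, -1.2]
opening: 0.998
```

```bash
python3 mon.py 3|tail -1
```

```text
35.117 [481.2 -10.6 171. ] rad/tan tilt [-36.8 -40.9] [-0.1084 -0.1881  2.0586 -0.0455  1.3046  0.4882]
```

>>> jog_arm(rows=[[[-1, 0.04, 0, 0, 0], [-1, 0, 0, 0, 0]]])

```text
clock: 35.28
tcp_pos: [0.4842, -0.0115, 0.1369]
tcp_rot: [0.03, 1.522, -2.123]
contact_force: [-1.7, 1.0, -1.0]
opening: 0.998
```

```bash
python3 mon.py 4|tail -1;  python3 plan.py .4617 -.0151 .1 -33.8
```

```text
35.433 [489.  -12.2 144. ] rad/tan tilt [-12.7 -42.9] [-0.1099 -0.158   2.0799 -0.0466  1.2291  0.4887]
t 35.43 tcp [489.  -12.2 144. ] phi -33.4 q [-0.11 -0.16  2.08 -0.05  1.23  0.49] open 1.0 F [-0.1  0.3  0.2] down [-0.014 -0.043 -0.999]
 turn 180.4 then shift mm [ 44.5  21.6 -15.7]
 turn 0.4 then shift mm [ 44.5 -21.6  15.7]
 turn -179.6 then shift mm [ 44.5  21.6 -15.7]
```

>>> jog_arm(rows=[[[-1, 0.025, -0.01, 0.008, 0.4], [-1, 0.03, -0.01, 0.007, 0]]])

```text
clock: 35.6
tcp_pos: [0.4726, -0.0166, 0.0999]
tcp_rot: [0.744, 1.525, -1.416]
contact_force: [-0.6, -0.6, -0.4]
opening: 1.001
```

```bash
python3 mon.py 5|tail -1;  python3 plan.py .4617 -.0151 .004 -33.8
```

```text
35.8 [470.5 -16.3  97.7] rad/tan tilt [  2.2 -44.1] [-0.1231 -0.157   2.1633 -0.0484  1.1296  0.487 ]
t 35.8 tcp [470.5 -16.3  97.7] phi -33.8 q [-0.12 -0.16  2.16 -0.05  1.13  0.49] open 1.0 F [ 0.3 -0.3  0.7] down [ 0.001 -0.044 -0.999]
 turn 180.0 then shift mm [93.6 10.4 -0.5]
 turn 0.0 then shift mm [ 93.6 -10.4   0.5]
 turn -180.0 then shift mm [93.6 10.4 -0.5]
```

>>> jog_arm(rows=[[[-1, 0.037, 0, 0.003, 0]]])

```text
clock: 35.88
tcp_pos: [0.4773, -0.0211, 0.07]
tcp_rot: [0.982, 1.521, -1.178]
contact_force: [1.9, -1.1, 1.9]
opening: 1.0
```

```bash
python3 mon.py 5|tail -1;  python3 plan.py .4617 -.0151 .004 -33.8;python3 - <<'E'
from h import *
im=snapshot("scene"); cv2.imwrite("pics/s24.png",cv2.resize(im[160:290,270:410],None,fx=5,fy=4.5)[:,:,::-1])
E
```

```text
36.083 [469.8 -20.5  62.2] rad/tan tilt [  3.2 -44.1] [-0.1322 -0.1072  2.1866 -0.0501  1.0557  0.4821]
t 36.08 tcp [469.8 -20.5  62.2] phi -33.8 q [-0.13 -0.11  2.19 -0.05  1.06  0.48] open 0.997 F [ 0.6 -0.  -0.1] down [ 0.001 -0.044 -0.999]
 turn 180.0 then shift mm [57.9 11.2  2.1]
 turn 0.0 then shift mm [ 57.9 -11.2  -2.1]
 turn -180.0 then shift mm [57.9 11.2  2.1]
```

View pics/s24.png

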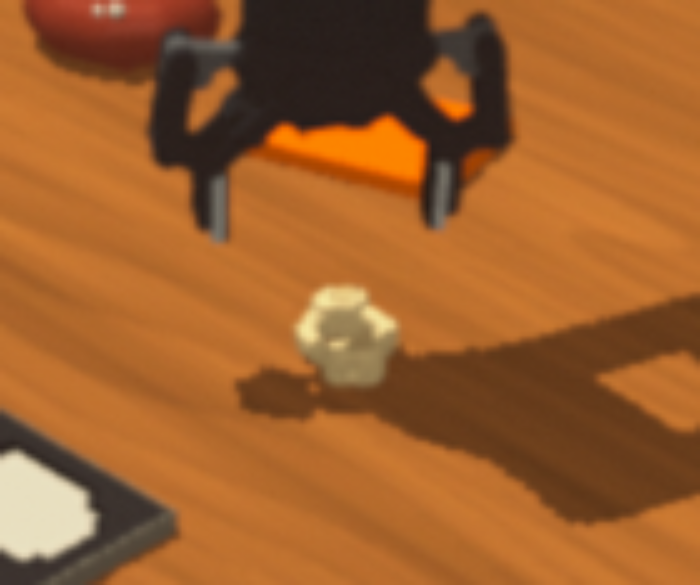

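>>> jog_arm(rows=[[[-1, 0.032, -0.0105, -0.001, 0]]])

```text
clock: 36.22
tcp_pos: [0.471, -0.0166, 0.0389]
tcp_rot: [1.008, 1.52, -1.153]
contact_force: [1.6, -0.8, 0.7]
opening: 0.996
```

```bash
python3 mon.py 5|tail -1;  python3 plan.py .4617 -.0151 .004 -33.8
```

```text
36.417 [462.9 -15.2  31.7] rad/tan tilt [  5.  -44.4] [-0.1227 -0.0749  2.2174 -0.0523  0.9907  0.495 ]
t 36.42 tcp [462.9 -15.2  31.7] phi -33.7 q [-0.12 -0.07  2.22 -0.05  0.99  0.49] open 0.997 F [ 0.3 -0.6  0.2] down [ 0.004 -0.045 -0.999]
 turn 180.1 then shift mm [27.7  1.8  0.4]
 turn 0.1 then shift mm [27.7 -1.8 -0.4]
 turn -179.9 then shift mm [27.7  1.8  0.4]
```

>>> jog_arm(rows=[[[-1, 0.022, -0.001, -0.001, 0]]])

```text
clock: 36.5
tcp_pos: [0.4681, -0.0155, 0.0152]
tcp_rot: [0.898, 1.522, -1.262]
contact_force: [0.2, -0.4, 0.4]
opening: 0.998
```

```bash
python3 mon.py 5|tail -1;  python3 plan.py .4617 -.0151 .004 -33.8;python3 - <<'E'
from h import *
im=snapshot("scene"); cv2.imwrite("pics/s25.png",cv2.resize(im[160:290,270:410],None,fx=5,fy=4.5)[:,:,::-1])
E
```

```text
36.7 [463.4 -15.   10.8] rad/tan tilt [  5.6 -44.5] [-0.122  -0.0364  2.2241 -0.0541  0.945   0.4987]
t 36.7 tcp [463.4 -15.   10.8] phi -33.7 q [-0.12 -0.04  2.22 -0.05  0.95  0.5 ] open 1.004 F [0.1 0.3 0.3] down [ 0.004 -0.045 -0.999]
 turn 180.1 then shift mm [ 6.8  1.5 -0.8]
 turn 0.1 then shift mm [ 6.8 -1.5  0.8]
 turn -179.9 then shift mm [ 6.8  1.5 -0.8]
```

View pics/s25.png

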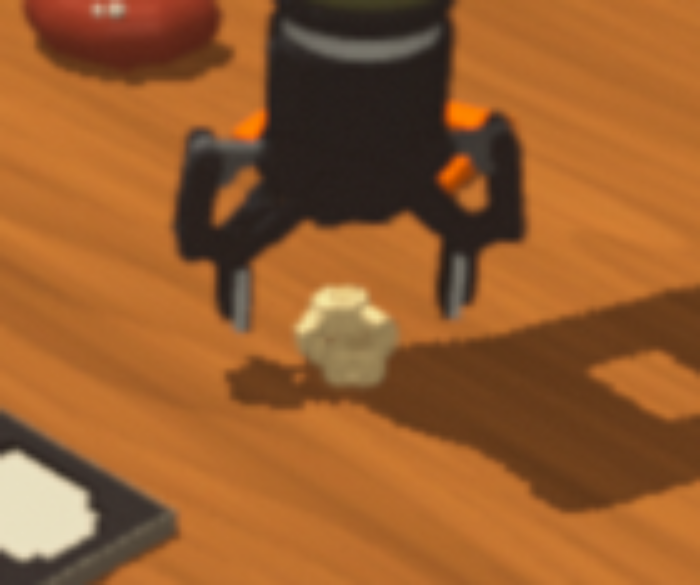

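>>> jog_arm(rows=[[[-0.5, 0.0065, -0.0015, 0.0008, 0]]])

```text
clock: 36.83
tcp_pos: [0.4643, -0.0155, 0.0069]
tcp_rot: [0.802, 1.524, -1.358]
contact_force: [0.3, -0.1, 0.7]
opening: 0.884
```

```bash
python3 mon.py 5|tail -1;  python3 plan.py .4617 -.0151 .004 -33.8
```

```text
37.033 [462.1 -15.2   4.8] rad/tan tilt [  6.8 -44.6] [-0.1228 -0.0288  2.2293 -0.0546  0.9309  0.4989]
t 37.03 tcp [462.1 -15.2   4.8] phi -33.7 q [-0.12 -0.03  2.23 -0.05  0.93  0.5 ] open 0.748 F [1.3 0.1 0. ] down [ 0.005 -0.045 -0.999]
 turn 180.1 then shift mm [ 0.8  0.4 -0.1]
 turn 0.1 then shift mm [ 0.8 -0.4  0.1]
 turn -179.9 then shift mm [ 0.8  0.4 -0.1]
```

>>> jog_arm(rows=[[[1, 0, 0, 0, 0]]])

```text
clock: 37.12
tcp_pos: [0.4622, -0.0152, 0.0051]
tcp_rot: [0.714, 1.526, -1.447]
contact_force: [-0.3, -0.5, -1.0]
opening: 0.622
```

```bash
python3 mon.py 8|tail -1;  python3 plan.py .4617 -.0151 .004 -33.8;python3 - <<'E'
from h import *
im=snapshot("scene"); cv2.imwrite("pics/s26.png",cv2.resize(im[160:290,270:410],None,fx=5,fy=4.5)[:,:,::-1])
E
```

```text
37.467 [462.8 -15.3   5.6] rad/tan tilt [  7.9 -44.8] [-0.1228 -0.0294  2.2283 -0.0547  0.9315  0.4989]
t 37.47 tcp [462.8 -15.3   5.6] phi -33.7 q [-0.12 -0.03  2.23 -0.05  0.93  0.5 ] open 0.488 F [-2.1  0.2  5.9] down [ 0.006 -0.045 -0.999]
 turn 180.1 then shift mm [ 1.6  1.  -0.4]
 turn 0.1 then shift mm [ 1.6 -1.   0.4]
 turn -179.9 then shift mm [ 1.6  1.  -0.4]
```

View pics/s26.png

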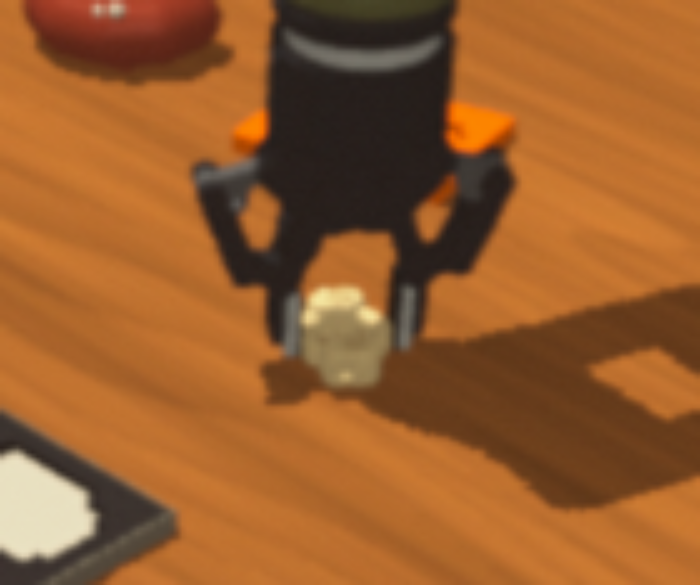

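>>> jog_arm(rows=[[[1, -0.015, 0, 0, 0], [1, -0.025, 0, 0, 0], [1, -0.03, 0, 0, 0], [1, -0.02, 0, 0, 0]]])

```text
clock: 37.85
tcp_pos: [0.4563, -0.0105, 0.0911]
tcp_rot: [0.376, 1.527, -1.784]
contact_force: [0.8, -0.1, -0.3]
opening: 0.492
```

```bash
python3 mon.py 5|tail -1;  python3 plan.py .647 -.021 .1 3.1;python3 - <<'E'
from h import *
im=snapshot("scene"); cv2.imwrite("pics/s27.png",cv2.resize(im[160:290,270:410],None,fx=5,fy=4.5)[:,:,::-1])
E
```

```text
38.05 [455.9 -10.6  89.3] rad/tan tilt [ -8.9 -43.2] [-0.1144 -0.1743  2.194  -0.0485  1.1273  0.4959]
t 38.05 tcp [455.9 -10.6  89.3] phi -33.7 q [-0.11 -0.17  2.19 -0.05  1.13  0.5 ] open 0.49 F [ 0.8 -0.5 -1.1] down [-0.01  -0.043 -0.999]
 turn 143.2 then shift mm [ -12.1 -190.1  -21.2]
 turn -36.8 then shift mm [-12.1 190.1  21.2]
```

View pics/s27.png

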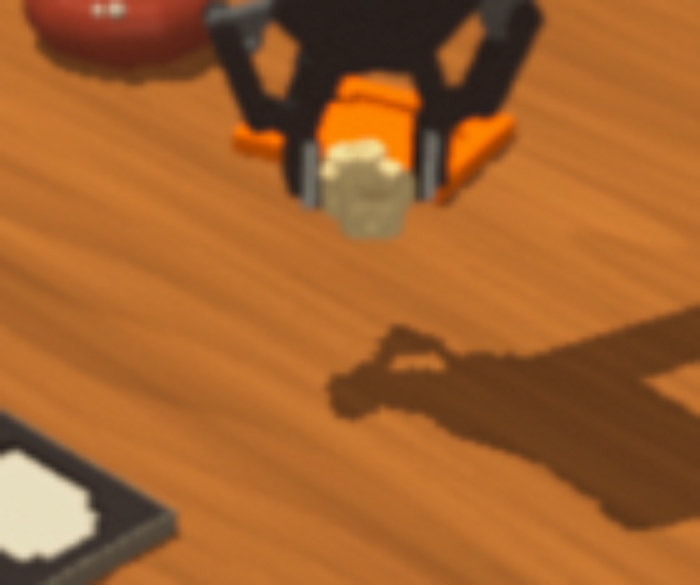

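>>> jog_arm(rows=[[[1, 0, 0, 0, -6.1], [1, 0, 0, 0, -6.1], [1, 0, 0, 0, -6.2], [1, 0, 0, 0, -6.1], [1, 0, 0, 0, -6.1], [1, 0, 0.008, 0.001, -6.2], [1, -0.003, 0.018, 0.003, 0], [1, -0.004, 0.024, 0.003, 0], [1, -0.004, 0.024, 0.003, 0], [1, -0.004, 0.024, 0.003, 0], [1, -0.004, 0.024, 0.003, 0], [1, -0.003, 0.015, 0.002, 0]]])

```text
clock: 39.1
tcp_pos: [0.577, -0.0155, 0.0738]
tcp_rot: [-1.136, 1.497, -2.621]
contact_force: [0.2, 0.5, -0.7]
opening: 0.487
```

```bash
python3 mon.py 5|tail -1;  python3 plan.py .647 -.021 .06 3.1
```

```text
39.3 [574.7 -15.3  73.9] rad/tan tilt [-64.7 -38.5] [-0.0993  0.1485  1.9047 -0.0472  1.1506 -0.1648]
t 39.3 tcp [574.7 -15.3  73.9] phi 4.9 q [-0.1   0.15  1.9  -0.05  1.15 -0.16] open 0.489 F [ 0.2  0.7 -0.3] down [-0.066 -0.037 -0.997]
 turn 181.8 then shift mm [  9.4 -72.7  -9.3]
 turn 1.8 then shift mm [ 9.4 72.7  9.3]
 turn -178.2 then shift mm [  9.4 -72.7  -9.3]
```

>>> jog_arm(rows=[[[1, -0.037, 0.015, 0.002, 1.8]]])

```text
clock: 39.38
tcp_pos: [0.5823, -0.0139, 0.0996]
tcp_rot: [-1.248, 1.477, -2.765]
contact_force: [-1.1, -0.7, -2.0]
opening: 0.488
```

```bash
python3 mon.py 3|tail -1
```

```text
39.483 [594.7 -14.9 113.5] rad/tan tilt [-57.9 -38.9] [-0.0954  0.1397  1.8403 -0.0457  1.217  -0.1326]
```

>>> jog_arm(rows=[[[1, 0.04, 0, 0, 0], [1, 0, 0, 0, 0]]])

```text
clock: 39.65
tcp_pos: [0.5929, -0.0164, 0.0754]
tcp_rot: [-1.002, 1.506, -2.518]
contact_force: [-2.6, 0.5, -1.8]
opening: 0.486
```

```bash
python3 mon.py 4|tail -1
```

```text
39.8 [599.  -16.9  83.6] rad/tan tilt [-38.4 -40.5] [-0.0978  0.1713  1.8597 -0.0473  1.1466 -0.1324]
```

>>> jog_arm(rows=[[[1, -0.037, 0.013, 0.002, 0]]])

```text
clock: 39.88
tcp_pos: [0.6061, -0.016, 0.1124]
tcp_rot: [-1.038, 1.503, -2.554]
contact_force: [-0.2, 0.7, -3.1]
opening: 0.491
```

```bash
python3 mon.py 3|tail -1
```

```text
39.983 [618.5 -17.1 127.6] rad/tan tilt [-25.8 -41.4] [-0.0952  0.156   1.7958 -0.046   1.2131 -0.1333]
```

>>> jog_arm(rows=[[[1, 0.04, 0, 0, 0], [1, 0, 0, 0, 0]]])

```text
clock: 40.15
tcp_pos: [0.6221, -0.0191, 0.0944]
tcp_rot: [-0.366, 1.527, -1.881]
contact_force: [-2.8, 0.3, -3.4]
opening: 0.482
```

```bash
python3 mon.py 4|tail -1;  python3 plan.py .647 -.021 .06 3.1
```

```text
40.3 [627.  -19.4 102. ] rad/tan tilt [ -0.4 -43.2] [-0.0974  0.1861  1.8081 -0.0474  1.1453 -0.1328]
t 40.3 tcp [627.  -19.4 102. ] phi 3.1 q [-0.1   0.19  1.81 -0.05  1.15 -0.13] open 0.491 F [-0.3 -0.1 -0.8] down [-0.002 -0.043 -0.999]
 turn 180.0 then shift mm [ 42.  -20.   -0.9]
 turn 0.0 then shift mm [42.  20.   0.9]
 turn -180.0 then shift mm [ 42.  -20.   -0.9]
```

>>> jog_arm(rows=[[[1, 0.037, 0.012, 0, 0], [1, 0, 0, 0, 0]]])

```text
clock: 40.47
tcp_pos: [0.6415, -0.0204, 0.0681]
tcp_rot: [0.029, 1.527, -1.487]
contact_force: [-2.7, 0.3, -2.9]
opening: 0.488
```

```bash
python3 mon.py 6|tail -1;  python3 plan.py .647 -.021 .0116 3.1
```

```text
40.717 [646.1 -20.8  78. ] rad/tan tilt [ 20.2 -44.7] [-0.0966  0.2405  1.7888 -0.0488  1.0897 -0.1294]
t 40.72 tcp [646.1 -20.8  78. ] phi 3.2 q [-0.1   0.24  1.79 -0.05  1.09 -0.13] open 0.489 F [ 0.6 -0.8  0.6] down [ 0.019 -0.045 -0.999]
 turn 180.1 then shift mm [66.4  0.2  2.8]
 turn 0.1 then shift mm [66.4 -0.2 -2.8]
 turn -179.9 then shift mm [66.4  0.2  2.8]
```

>>> jog_arm(rows=[[[1, 0.03, 0.003, 0, 0]]])

```text
clock: 40.8
tcp_pos: [0.6551, -0.0223, 0.0569]
tcp_rot: [0.567, 1.513, -0.949]
contact_force: [1.5, -0.8, 0.8]
opening: 0.489
```

```bash
python3 mon.py 6|tail -1;  python3 plan.py .647 -.021 .0116 3.1;python3 - <<'E'
from h import *
im=snapshot("scene"); cv2.imwrite("pics/s28.png",cv2.resize(im[200:330,200:340],None,fx=5,fy=4.5)[:,:,::-1])
E
```

```text
41.05 [649.9 -21.9  49.5] rad/tan tilt [ 21.3 -44.7] [-0.0979  0.2818  1.7928 -0.0501  1.0434 -0.1281]
t 41.05 tcp [649.9 -21.9  49.5] phi 3.2 q [-0.1   0.28  1.79 -0.05  1.04 -0.13] open 0.489 F [ 0.9  0.2 -0.8] down [ 0.02  -0.045 -0.999]
 turn 180.1 then shift mm [37.7  3.5  2.8]
 turn 0.1 then shift mm [37.7 -3.5 -2.8]
 turn -179.9 then shift mm [37.7  3.5  2.8]
```

View pics/s28.png

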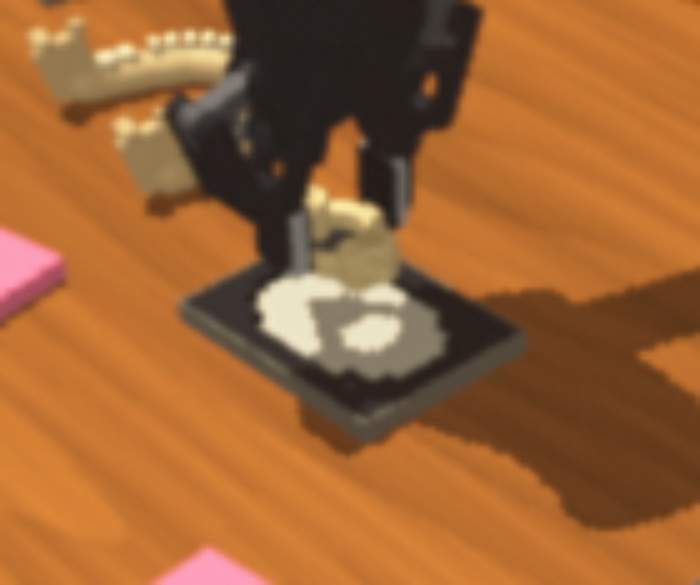

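>>> jog_arm(rows=[[[1, 0.025, -0.003, -0.0025, 0]]])

```text
clock: 41.18
tcp_pos: [0.6532, -0.0214, 0.0319]
tcp_rot: [0.571, 1.513, -0.946]
contact_force: [1.7, -0.6, 0.1]
opening: 0.489
```

```bash
python3 mon.py 6|tail -1;  python3 plan.py .647 -.021 .0116 3.1
```

```text
41.433 [648.1 -20.8  25.7] rad/tan tilt [ 23.  -44.9] [-0.0964  0.308   1.8064 -0.0514  1.0019 -0.1242]
t 41.43 tcp [648.1 -20.8  25.7] phi 3.2 q [-0.1   0.31  1.81 -0.05  1.   -0.12] open 0.487 F [ 0.5 -0.3  0.1] down [ 0.022 -0.046 -0.999]
 turn 180.1 then shift mm [14.1  1.3  0.5]
 turn 0.1 then shift mm [14.1 -1.3 -0.5]
 turn -179.9 then shift mm [14.1  1.3  0.5]
```

>>> jog_arm(rows=[[[1, 0.008, 0, 0, 0]]])

```text
clock: 41.52
tcp_pos: [0.6504, -0.0213, 0.0206]
tcp_rot: [0.468, 1.518, -1.048]
contact_force: [1.0, 0.4, 0.4]
opening: 0.482
```

```bash
python3 mon.py 6|tail -1;  python3 plan.py .647 -.021 .0116 3.1;python3 - <<'E'
from h import *
im=snapshot("scene"); cv2.imwrite("pics/s29.png",cv2.resize(im[200:330,200:340],None,fx=5,fy=4.5)[:,:,::-1])
E
```

```text
41.767 [648.4 -21.2  18. ] rad/tan tilt [ 23.3 -44.9] [-0.097   0.319   1.8079 -0.0519  0.9891 -0.124 ]
t 41.77 tcp [648.4 -21.2  18. ] phi 3.2 q [-0.1   0.32  1.81 -0.05  0.99 -0.12] open 0.486 F [ 0.3 -0.4 -0.5] down [ 0.022 -0.046 -0.999]
 turn 180.1 then shift mm [6.3 1.5 0.6]
 turn 0.1 then shift mm [ 6.3 -1.5 -0.6]
 turn -179.9 then shift mm [6.3 1.5 0.6]
```

View pics/s29.png

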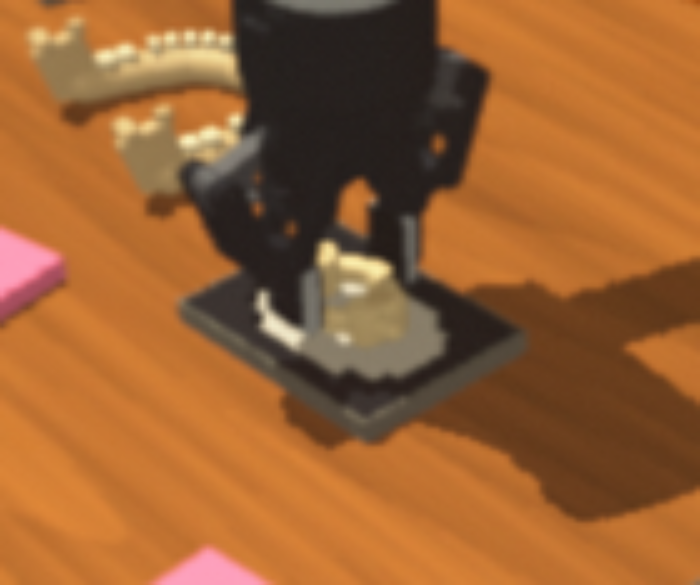

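>>> jog_arm(rows=[[[1, 0.0045, -0.001, 0, 0]]])

```text
clock: 41.9
tcp_pos: [0.6486, -0.0216, 0.0146]
tcp_rot: [0.433, 1.519, -1.083]
contact_force: [-0.6, -0.2, -0.9]
opening: 0.486
```

```bash
python3 mon.py 6|tail -1;  python3 plan.py .647 -.021 .0116 3.1
```

```text
42.15 [647.4 -21.5  13.3] rad/tan tilt [ 23.1 -44.9] [-0.0975  0.3236  1.8114 -0.0521  0.9813 -0.1241]
t 42.15 tcp [647.4 -21.5  13.3] phi 3.2 q [-0.1   0.32  1.81 -0.05  0.98 -0.12] open 0.487 F [-0.8  0.1 -0.5] down [ 0.022 -0.046 -0.999]
 turn 180.1 then shift mm [1.7 0.4 0.6]
 turn 0.1 then shift mm [ 1.7 -0.4 -0.6]
 turn -179.9 then shift mm [1.7 0.4 0.6]
```

>>> jog_arm(rows=[[[1, 0.002, 0, 0, 0]]])

```text
clock: 42.23
tcp_pos: [0.6479, -0.0216, 0.0118]
tcp_rot: [0.403, 1.52, -1.113]
contact_force: [0.1, -1.3, 4.0]
opening: 0.488
```

```bash
python3 mon.py 5|tail -1;  python3 plan.py .647 -.021 .0116 3.1
```

```text
42.433 [647.9 -21.7  11.7] rad/tan tilt [ 24.  -45.1] [-0.0977  0.3262  1.8112 -0.0524  0.9779 -0.124 ]
t 42.43 tcp [647.9 -21.7  11.7] phi 3.2 q [-0.1   0.33  1.81 -0.05  0.98 -0.12] open 0.493 F [ 1.  -0.8  1. ] down [ 0.023 -0.046 -0.999]
 turn 180.1 then shift mm [0.1 0.8 0.7]
 turn 0.1 then shift mm [ 0.1 -0.8 -0.7]
 turn -179.9 then shift mm [0.1 0.8 0.7]
```

Just touching. Release, then back off.

>>> jog_arm(rows=[[[-0.4, 0, 0, 0, 0]]])

```text
clock: 42.52
tcp_pos: [0.6479, -0.0217, 0.0117]
tcp_rot: [0.403, 1.52, -1.113]
contact_force: [0.1, -0.3, 0.7]
opening: 0.614
```

```bash
python3 mon.py 5|tail -1; python3 plan.py .600 .239 .0159 96.1
```

```text
42.717 [647.7 -21.6  11.5] rad/tan tilt [ 23.6 -45. ] [-0.0977  0.3263  1.8115 -0.0523  0.9779 -0.1239]
t 42.72 tcp [647.7 -21.6  11.5] phi 3.2 q [-0.1   0.33  1.81 -0.05  0.98 -0.12] open 0.693 F [ 0.1 -0.3  0.4] down [ 0.022 -0.046 -0.999]
 turn 87.1 then shift mm [ -17.4 -263.7   19.7]
 turn -92.9 then shift mm [-17.4 263.7 -19.7]
```

>>> jog_arm(rows=[[[-0.4, -0.015, 0, 0, 0], [-0.4, -0.03, 0, 0, 0], [-0.4, -0.03, 0, 0, 0], [-0.4, -0.03, 0, 0, 0], [-0.4, -0.03, 0, 0, 0], [-0.4, -0.015, -0.02, 0, 0], [-0.4, 0, -0.03, 0, 0], [-0.4, 0, -0.03, 0, 0], [-0.4, 0, -0.03, 0, 0], [-0.4, 0, -0.03, 0, 0], [-0.4, 0, -0.02, 0, 0], [-0.4, 0, -0.01, 0, 0]]])

```text
clock: 43.72
tcp_pos: [0.4703, -0.0233, 0.1773]
tcp_rot: [0.548, 1.514, -0.966]
contact_force: [0.4, 1.0, -0.1]
opening: 0.697
```

```bash
python3 mon.py 5|tail -1; python3 - <<'E'
from h import *
im=snapshot("scene"); cv2.imwrite("pics/s30.png",im[:,:,::-1])
im=snapshot("top"); cv2.imwrite("pics/t30.png",im[:,:,::-1])
E
```

```text
43.917 [472.9 -23.4 177.4] rad/tan tilt [ 35.6 -44.7] [-0.1388 -0.2633  2.1095 -0.0435  1.2562 -0.1824]
```

View pics/s30.png

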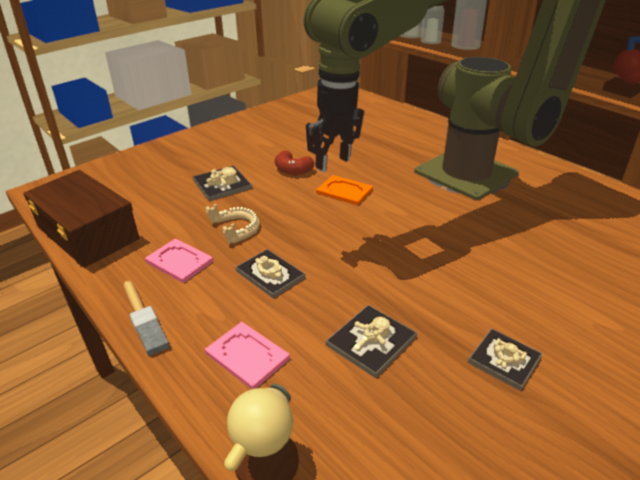

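View pics/t30.png

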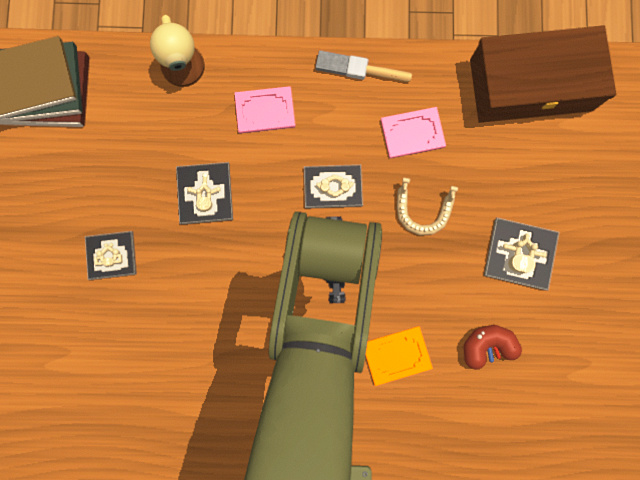

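```bash
python3 - <<'E'
from h import *
im=snapshot("top")
T=dict(lumbar=(521,254),thoracic=(204,193),cervical=(110,255),atlas=(333,186))
rows=[]
for n,(u,v) in T.items():
    c=im[v-30:v+30,u-32:u+32]; rows.append(cv2.resize(c,None,fx=6,fy=5,interpolation=cv2.INTER_CUBIC))
cv2.imwrite("pics/final.png",np.vstack([np.hstack(rows[:2]),np.hstack(rows[2:])])[:,:,::-1])
im=snapshot("scene")
rows=[]
for (u,v) in [(222,182),(372,338),(506,357),(270,271)]:
    c=im[v-28:v+28,u-38:u+38]; rows.append(cv2.resize(c,None,fx=5,fy=5,interpolation=cv2.INTER_CUBIC))
cv2.imwrite("pics/final_s.png",np.vstack([np.hstack(rows[:2]),np.hstack(rows[2:])])[:,:,::-1])
O=dict(lumbar=(496,-395.1),thoracic=(602,239.2),cervical=(481,422),atlas=(646.6,-21))
for n in O:
    for cam in ("top","scene"):
        for r in pinpoint(n,cam):
            p=onz(cam,r["location"],.006)[:2]*1000
            if np.hypot(*(p-O[n]))<40: print(n,cam,round(r["conf"],2),np.round(p-O[n],1))
E
```

```text
lumbar top 0.62 [4.6 4.2]
lumbar scene 0.6 [5.5 7.3]
thoracic top 0.74 [-0.2 -0.9]
thoracic scene 0.7 [5.4 0.9]
cervical top 0.69 [4.  3.1]
cervical scene 0.95 [-0.1  3.4]
atlas top 0.63 [-5.6 -7.7]
atlas scene 0.69 [2.5 1.4]
```

View pics/final.png

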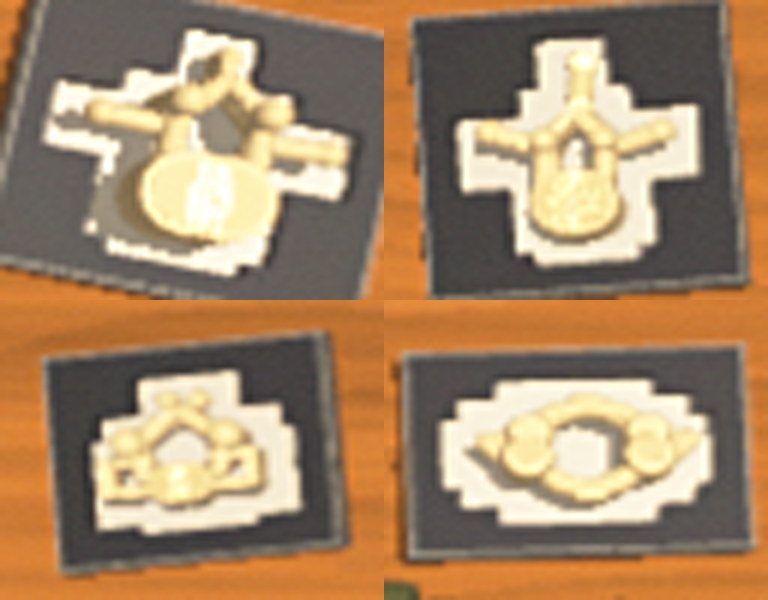

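View pics/final_s.png

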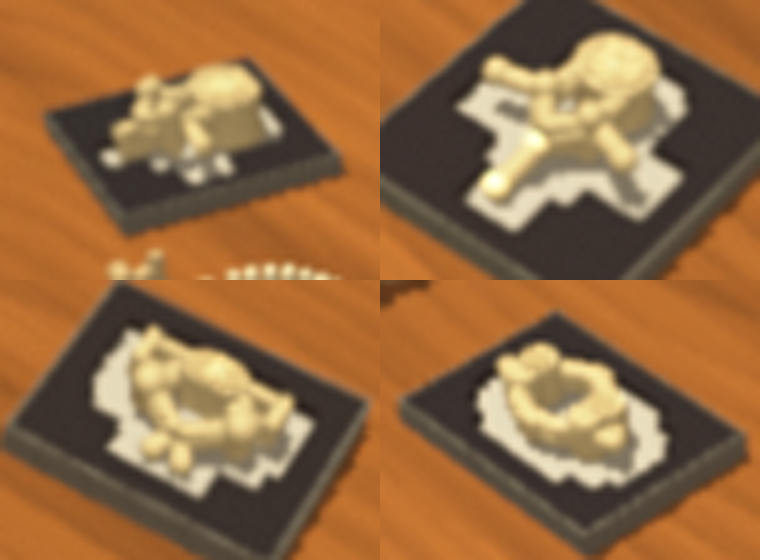

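```bash
python3 - <<'E'
from fit import *
import numpy as np
def f(n,off,L,x0):
    L=[((a[0],a[1],a[2]+6),(b[0]/6*10,b[1]/5*10)) for a,b in L]
    return fit(n,off,L,x0)
f("lumbar",(489,224),[((27,44,17.5),(85,108)),((27,-44,17.5),(350,152)),((0,0,28),(208,197)),((58,0,17),(230,60))],[.496,-.395,-.2])
f("thoracic",(172,163),[((29,33,16),(475-384,132)),((29,-33,16),(678-384,130)),((0,0,21),(577-384,203)),((61,0,16),(582-384,62))],[.6,.24,0.1])
f("cervical",(78,225),[((4,26,17),(103,477)),((4,-26,17),(267,463)),((0,0,16),(180,480)),((36,0,12),(182,403))] and [((4,26,17),(103,177)),((4,-26,17),(267,163)),((0,0,16),(180,180)),((36,0,12),(182,103))],[.48,.42,0.1])
f("atlas",(301,156),[((0,38,11),(475-384,443-300)),((0,-38,11),(702-384,440-300)),((0,0,18),(582-384,447-300))],[.646,-.02,0])
E
```

```text
lumbar [ 496.4 -394.5] yaw deg -10.9 res px [-0.3, 0.2, -0.4, 0.7, 0.7, -0.2, 0.0, -0.7]
thoracic [603.1 240.9] yaw deg 2.0 res px [0.8, 0.6, -0.1, 0.6, -0.3, -0.1, -0.4, -1.1]
cervical [483.1 423.2] yaw deg 7.4 res px [-0.0, 0.6, -0.8, 0.5, 0.8, 0.6, -0.0, -1.7]
atlas [649.3 -20.4] yaw deg 2.2 res px [-0.2, 0.6, -0.6, 0.6, 0.8, -1.2]
```

```bash
python3 -c "
from bench import *
o=get_obs(); print(o['clock'],o['contact_force'])
print(sign_off())"
```

```text
44.5167 [ 0.05831342 -0.68603589  0.46611444]
the job is handed in; nothing more can be done
None
```

I put the cervical, lumbar, thoracic and atlas vertebrae each into its own dark foam tray, right side up with the spine in the tail. I handed the job in at 44.5 s. The arm was raised clear, and `sign_off` reports no verdict.

- **Position:** A landmark fit in the last top picture puts every origin within about 3 mm of its tray's and every heading within about 4°. The residuals stayed under 2 pixels with the bones assumed seated at 6 mm. Both camera views show all four lying flat inside their cut-outs.
- **Bystanders:** In the pictures the kidney, jawbone and the orange and pink look-alike trays stand where they were at the start. I checked these only by eye.
- **Disagreement:** The trained `pinpoint` network differed from my fit by up to about 9 mm, for the lumbar and the atlas. Its two cameras did not agree with each other, so I relied on the fit and the pictures.
- **Tool tilt:** The arm's tilt drifted during moves, up to about 0.09 rad. I corrected it in part. The lumbar was set down at about 0.06 rad relative tilt and settled flat by eye after release. The grip on the cervical was too high at first, so I regripped it lower before lifting.

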